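# Show a scoop of rock sugar to the check camera

### The arm

A 6-joint arm with a two-finger parallel gripper is mounted at the origin on the work surface. World frame = base frame: x ahead of the robot, y to its left, z up, the work surface at z = 0. Lengths are in mm, angles in rad, forces in N, time in s.
With the tool pointing down it reaches from about 275 to 1000 mm from the base axis. Payload 8.4 kg.
Tool frame: the origin (TCP) lies at the very end of the fingers, on their centre line; the grasp point (between the pads) lies 19 mm behind it; z points along the fingers, y is the line along which they close (so a half turn about z gives the same grasp; the last joint's range is limited). The gripper opens to 85 mm and grips with 20 to 120 N. Pads are 22 mm wide; open, the fingers measure 114 mm over their backs; the gripper's body (76 mm by 85 mm) begins 54 mm behind the grasp point. The pads swing forward as they close: fully open they stand 13 mm farther back than shut.
Start: joints at [1.338, 0.353, 1.633, -0, 1.155, -0.002], TCP at [142.971, 608.43, 231.281] pointing down, gripper open.
Joint ranges: [-2.63, 2.63], [-0.92, 2.1], [0.06, 2.66], [-1.3, 4.44], [0, 2.69], [-3.02, 3.02]. Speed limits (rad/s): [2.22, 2.22, 2.79, 3.14, 3.14, 3.14].

### API

Orientations are given as [roll, pitch, yaw] about the fixed x, y, z axes, in that order (R = Rz(yaw) Ry(pitch) Rx(roll)).
In Python, from rig import sensors, grab_frame, camera_params, order gives the robot as it stands. The module is installed in compiled form; this text tells all that it offers.
- The arm moves only by the tool move_arm, never from a script. Its argument "motion" is a list of rows, each a list of 7 numbers: the turn, a rotation vector about the tool's x, y, z in a scale on which 1.0 is pi rad, then the shift along the tool's x, y, z in parts of the range, where 1.0 means 1 m, then the finger opening in m, from 0 to 0.0854. A call has 1 to 8 rows; each row is the pose to reach, as a shift and turn from the pose commanded when the call began, along the tool's axes at that moment; what a row does not reach only later rows make up. A row lasts 1/8 s, in which the tool goes at most 62.5 mm and 10.7 degrees, less where a joint would pass 70% of its speed; a pose out of reach is approached as far as the arm can. Shift and turn numbers lie between -1 and 1, and a call with a number outside is refused. A call with a gripper value outside its range is refused whole. The fingers move at their own pace and stop on an object; "grip_force" is the grip in N (left out, the last holds). Time passes only in rows, so rows that repeat a pose let the fingers close. It gives the time, the measured TCP pose, the force, the opening and the grip force at its end, in the units of the state.
- sensors.sense(): the state, without advancing time (a new reading comes with each control period).
- grab_frame(name): name is "scene" or "side" or "wrist"; returns (picture, depth): 384x512x3 uint8, red, green, blue; 384x512 float32, mm along the optical axis (not along the pixel's ray), 0 where there is no reading.
- camera_params(name): a dict with "camera_matrix" (3x3 intrinsics, pixels), "k1" (the pictures are not rectified: a ray, as slopes to the right and down, at radius r is drawn at 1 + k1 r^2 times it, then the intrinsics apply), "world_from_camera" (4x4, takes a point from camera to world coordinates). Camera axes: x right, y down, z forward; pixel columns grow to the right and rows downward; lengths in mm; the calibration is good to about 2 mm. A picture is of the moment at which its call begins: read the wrist's pose just before it. camera_params takes no time and is no camera call; for the wrist camera it gives the pose at the moment of the call.
- order.sign_off(): hands the job in; it is judged then, once.
The state is a dict: "clock": time; "qpos": joint angles; "qvel": joint speeds; "joint_efforts": joint torques, N m; "eef_pos": TCP position; "tcp_rot": TCP orientation; "contact_force": force on the tool from outside, world axes, zero at the start; "wrist_torque": the same for the moment, N m; "opening": opening from 0.0 (shut) to 1.0 (fully open); "grasp_force": force on a finger pad.
Only numpy, scipy, OpenCV 4.12 (cv2) and the standard library are available. Lean on these libraries where they do the work, as an engineer would, in place of code of your own. Each camera call takes 0.05 s, during which the arm holds its last target. There are 200 camera calls.

### The job

Take a sample from the new batch of rock sugar: with the aluminium scoop, scoop at least two lumps out of the open tub and show them to the check camera on its stand, holding the scoop level with its open end towards the camera and the middle of its pan at the camera's focus, 20 cm straight in front of the lens along its line of sight. Finish like that, still holding the scoop still in the air with the lumps in it; do not put it down. Never touch the sugar with the fingers, spill none of it (every other lump stays in the tub), and leave the camera and the other tea things where they are.

Things in the scene. Friction and masses are not known exactly. Their poses are not given: they have to be found in the camera images.
- scoop: loose flat-bottomed aluminium scoop, about 140 g, lying level on the table. Origin: under the middle of its pan; x to the open front, z up. Pan 82 long (x -42 to +40), 74 wide outside, 69 inside, floor 2 thick; back wall 40 high, side walls 38 high behind, falling to 10 at the front; thin front lip. Flat-sided handle 14 wide (y), 18 deep, rising 39 degrees backward from (-40,0,35) to (-119,0,100)
- scoop_grip (a point): the middle of the scoop's handle, a good place to pinch it across its 14 mm width, from above: scoop frame (-79, 0, 67)
- scoop_pan (a point): middle of the space inside the scoop's pan: scoop frame (0, 0, 15), that is 13 above the pan floor
- tub: open white plastic sugar tub, fixed to the table, lid off: 200 long (x) x 94 wide (y) x 55 high outside, walls 4, floor 3 thick. Origin: centre of the underside; x along its length, away from the robot. The lumps lie in one layer in its far (+x) half; the near half is empty: room to set the scoop in and push it along the floor to the far wall
- lump0: loose lump of rock sugar, an irregular pale crystal about 25 across and 21 high, about 13 g; origin at its middle. It turns as it tumbles
- lump1: loose lump of rock sugar, an irregular pale crystal about 25 across and 21 high, about 13 g; origin at its middle. It turns as it tumbles
- lump2: loose lump of rock sugar, an irregular pale crystal about 25 across and 21 high, about 13 g; origin at its middle. It turns as it tumbles
- lump3: loose lump of rock sugar, an irregular pale crystal about 25 across and 21 high, about 13 g; origin at its middle. It turns as it tumbles
- lump4: loose lump of rock sugar, an irregular pale crystal about 25 across and 21 high, about 13 g; origin at its middle. It turns as it tumbles
- lump5: loose lump of rock sugar, an irregular pale crystal about 25 across and 21 high, about 13 g; origin at its middle. It turns as it tumbles
- lump6: loose lump of rock sugar, an irregular pale crystal about 25 across and 21 high, about 13 g; origin at its middle. It turns as it tumbles
- lump7: loose lump of rock sugar, an irregular pale crystal about 25 across and 21 high, about 13 g; origin at its middle. It turns as it tumbles
- camera: check camera on a stand fixed to the table: round dark steel foot of radius 52, upright steel post 315 high, grey camera head 62 wide with a black lens barrel of radius 19. Origin: centre of the foot's underside; z up; the camera looks along its own -x and 30 degrees downward
- lens (a point): centre of the front glass of the camera: camera frame (-50, 0, 300)
- focus (a point): the camera's focus, 200 straight in front of the lens on its line of sight: camera frame (-223, 0, 200), so 200 above the table. This point has the axes of the camera's foot (x level, from the focus towards the camera)
- teapot: bystander: green enamel teapot, body radius 70, 132 high, on the birch plank at the robot's left; origin centre of its underside
- cup_stack: bystander: stack of three nested porcelain cups with red rims, radius 39, 100 high, on the plank; origin centre of its underside
- caddy: bystander: round steel tea caddy, radius 42, 118 high, on the plank; origin centre of its underside
- strainer: bystander: steel strainer lying rim down on the table, bowl radius 38, 31 high, its handle 135 long to its -x; origin centre of its underside
- tub_lid: bystander: the tub's white lid with a round press button, 206 x 100 x 24 high, lying on the table in the middle; origin centre of its underside
Mind the look-alikes: they are no part of the job. What is shaped like the scoop but blue is not meant. What is shaped like the tub but turquoise is not meant.

How it is judged (in metres and radians):
On the way, in this order (a step that is already met when the one before it is completed fails the run):
1. the scoop is held in the fingers, off the table (contact force between the fingers and scoop above 2 N and height (world z) of scoop_pan above 0.04 m), for 0.2 s.
2. the scoop, still held, has lifted at least two lumps above the tub's rim (contact force between the fingers and scoop above 2 N and height (world z) of scoop_pan above 0.09 m and ((distance between lump0 and scoop_pan below 0.055 m and distance between any of lump1, lump2, lump3, lump4, lump5, lump6, lump7 and scoop_pan below 0.055 m) or (distance between lump1 and scoop_pan below 0.055 m and distance between any of lump2, lump3, lump4, lump5, lump6, lump7 and scoop_pan below 0.055 m) or (distance between lump2 and scoop_pan below 0.055 m and distance between any of lump3, lump4, lump5, lump6, lump7 and scoop_pan below 0.055 m) or (distance between lump3 and scoop_pan below 0.055 m and distance between any of lump4, lump5, lump6, lump7 and scoop_pan below 0.055 m) or (distance between lump4 and scoop_pan below 0.055 m and distance between any of lump5, lump6, lump7 and scoop_pan below 0.055 m) or (distance between lump5 and scoop_pan below 0.055 m and distance between any of lump6, lump7 and scoop_pan below 0.055 m) or (distance between lump6 and scoop_pan below 0.055 m and distance between lump7 and scoop_pan below 0.055 m))), for 0.2 s.
At the end, for the whole second after the job is handed in: Gripped (over 2 N), held still and clear of tub and camera; pan middle within 35 mm of the focus, level within 0.2 rad, open end to the camera within 0.35 rad; at least two lumps in the pan (within 55 mm of its middle), every other lump inside the tub (contact force between the fingers and scoop above 2 N and distance between scoop_pan and focus below 0.035 m and angle between scoop's own z axis and vertical below 0.2 rad and angle between the x axis of scoop and the x axis of camera, either way round below 0.35 rad and x of scoop_grip in the frame of focus below 0 m and ((distance between lump0 and scoop_pan below 0.055 m and distance between any of lump1, lump2, lump3, lump4, lump5, lump6, lump7 and scoop_pan below 0.055 m) or (distance between lump1 and scoop_pan below 0.055 m and distance between any of lump2, lump3, lump4, lump5, lump6, lump7 and scoop_pan below 0.055 m) or (distance between lump2 and scoop_pan below 0.055 m and distance between any of lump3, lump4, lump5, lump6, lump7 and scoop_pan below 0.055 m) or (distance between lump3 and scoop_pan below 0.055 m and distance between any of lump4, lump5, lump6, lump7 and scoop_pan below 0.055 m) or (distance between lump4 and scoop_pan below 0.055 m and distance between any of lump5, lump6, lump7 and scoop_pan below 0.055 m) or (distance between lump5 and scoop_pan below 0.055 m and distance between any of lump6, lump7 and scoop_pan below 0.055 m) or (distance between lump6 and scoop_pan below 0.055 m and distance between lump7 and scoop_pan below 0.055 m)) and (distance between lump0 and scoop_pan below 0.055 m or (x of lump0 in the frame of tub between -0.098 and 0.098 m and y of lump0 in the frame of tub between -0.045 and 0.045 m and height (world z) of lump0 below 0.055 m)) and (distance between lump1 and scoop_pan below 0.055 m or (x of lump1 in the frame of tub between -0.098 and 0.098 m and y of lump1 in the frame of tub between -0.045 and 0.045 m and height (world z) of lump1 below 0.055 m)) and (distance between lump2 and scoop_pan below 0.055 m or (x of lump2 in the frame of tub between -0.098 and 0.098 m and y of lump2 in the frame of tub between -0.045 and 0.045 m and height (world z) of lump2 below 0.055 m)) and (distance between lump3 and scoop_pan below 0.055 m or (x of lump3 in the frame of tub between -0.098 and 0.098 m and y of lump3 in the frame of tub between -0.045 and 0.045 m and height (world z) of lump3 below 0.055 m)) and (distance between lump4 and scoop_pan below 0.055 m or (x of lump4 in the frame of tub between -0.098 and 0.098 m and y of lump4 in the frame of tub between -0.045 and 0.045 m and height (world z) of lump4 below 0.055 m)) and (distance between lump5 and scoop_pan below 0.055 m or (x of lump5 in the frame of tub between -0.098 and 0.098 m and y of lump5 in the frame of tub between -0.045 and 0.045 m and height (world z) of lump5 below 0.055 m)) and (distance between lump6 and scoop_pan below 0.055 m or (x of lump6 in the frame of tub between -0.098 and 0.098 m and y of lump6 in the frame of tub between -0.045 and 0.045 m and height (world z) of lump6 below 0.055 m)) and (distance between lump7 and scoop_pan below 0.055 m or (x of lump7 in the frame of tub between -0.098 and 0.098 m and y of lump7 in the frame of tub between -0.045 and 0.045 m and height (world z) of lump7 below 0.055 m)) and contact force between scoop and camera below 0.1 N and contact force between scoop and tub below 0.1 N and linear speed of scoop below 0.03 m/s); the arm keeps its last pose, push and grip.
It fails at once if the fingers touch a lump of sugar (contact force between the fingers and lump0 above 0.3 N or contact force between the fingers and lump1 above 0.3 N or contact force between the fingers and lump2 above 0.3 N or contact force between the fingers and lump3 above 0.3 N or contact force between the fingers and lump4 above 0.3 N or contact force between the fingers and lump5 above 0.3 N or contact force between the fingers and lump6 above 0.3 N or contact force between the fingers and lump7 above 0.3 N).
It fails at once if the camera is knocked (contact force between anything else and camera above 5 N).
It fails at once if a bystander is moved by more than 20 mm (distance of any of teapot, cup_stack, caddy, strainer, tub_lid from where it was at the start of the episode above 0.02 m).
It also fails if it takes over 64 s, if anything falls off the work surface, if the arm or the gripper's body presses on something with over 40 N, if the wrist force passes 120 N, or if a joint passes its speed limit or range.

## Working session

There is one attempt and no reset: what is moved stays moved. The work goes in short steps, Python scripts to look and compute and a tool call to move; the robot and the scene stay as the last step left them, time stands still between calls to the robot, and variables do not carry over. Pictures are saved under pics/ and viewed, at most 10 in all, crops included, and the job is handed in when it is done.

Besides the shell and the picture viewer there is one more tool, called as a command line: name --pt "numbers of a row" for each row, then --argument value for the rest. move_arm: Moves the arm, as the interface text tells. Its arguments: {"type":"object","properties":{"motion":{"type":"array","items":{"type":"array","items":{"type":"number"}}},"grip_force":{"type":"number"}},"required":["motion"]}

```bash
mkdir -p pics
cat > h.py <<'E'
import numpy as np, cv2
from rig import sensors, grab_frame, camera_params, order
from scipy.spatial.transform import Rotation as R
def cloud(name):
    p=camera_params(name); img,d=grab_frame(name)
    K=np.array(p["camera_matrix"]);h,w=d.shape
    u,v=np.meshgrid(np.arange(w),np.arange(h))
    uv=np.stack([u,v],-1).reshape(-1,1,2).astype(np.float64)
    n=cv2.undistortPoints(uv,K,np.array([p["k1"],0,0,0.]),None,None).reshape(h,w,2)
    P=np.dstack([n*d[...,None],d])
    T=np.array(p["world_from_camera"]); W=P@T[:3,:3].T+T[:3,3]
    W[d==0]=np.nan
    return img,d,W
def save(n,img,box=None,s=1):
    if box: img=img[box[1]:box[3],box[0]:box[2]]
    cv2.imwrite(f"pics/{n}.png",cv2.resize(img[...,::-1],None,fx=s,fy=s,interpolation=cv2.INTER_CUBIC))
E
python3 - <<'E'
from h import *
for n in("scene","side"):
    img,d,W=cloud(n); np.savez(n,img=img,W=W); save(n,img,s=1.5)
    print(n,np.round(camera_params(n)["world_from_camera"],2))
print(sensors.sense())
E
```

```text
scene [[ 5.60000e-01  6.60000e-01 -5.00000e-01  1.22608e+03]
 [ 8.30000e-01 -4.50000e-01  3.30000e-01 -3.91400e+02]
 [-1.00000e-02 -6.00000e-01 -8.00000e-01  1.25923e+03]
 [ 0.00000e+00  0.00000e+00  0.00000e+00  1.00000e+00]]
side [[-9.9000e-01 -5.0000e-02  1.0000e-01  3.9887e+02]
 [-1.1000e-01  5.7000e-01 -8.2000e-01  9.9675e+02]
 [-1.0000e-02 -8.2000e-01 -5.7000e-01  8.6259e+02]
 [ 0.0000e+00  0.0000e+00  0.0000e+00  1.0000e+00]]
{'clock': 0.1, 'qpos': array([ 1.33760578e+00,  3.53584446e-01,  1.63406027e+00,  3.47107526e-05,
        1.15521116e+00, -2.41265629e-03]), 'qvel': array([ 0.00050687, -0.00050993, -0.00086827,  0.00056723, -0.0010528 ,
       -0.00133741]), 'joint_efforts': array([ 2.33251187e-03, -6.06352973e+01, -3.42815673e+01,  5.80533901e-05,
        4.05302300e-03, -1.48387210e-05]), 'eef_pos': array([142.85658752, 608.01094622, 230.6330727 ]), 'tcp_rot': array([-3.14032952e+00, -3.47860668e-05,  2.91080071e+00]), 'contact_force': array([ 0.02788205, -0.71048575,  0.40574301]), 'wrist_torque': array([-0.01166784,  0.02004443, -0.01415872]), 'grasp_force': 0.0, 'opening': 1.0040998937217407}
```

View pics/scene.png

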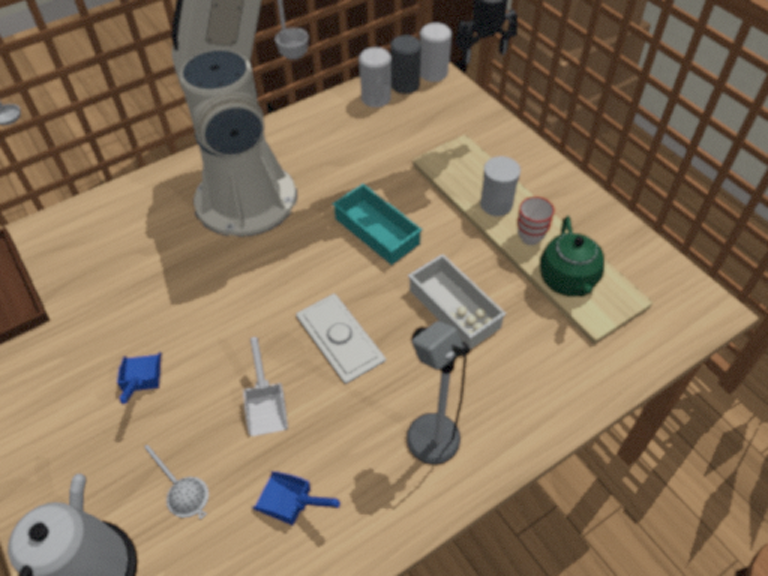

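View pics/side.png

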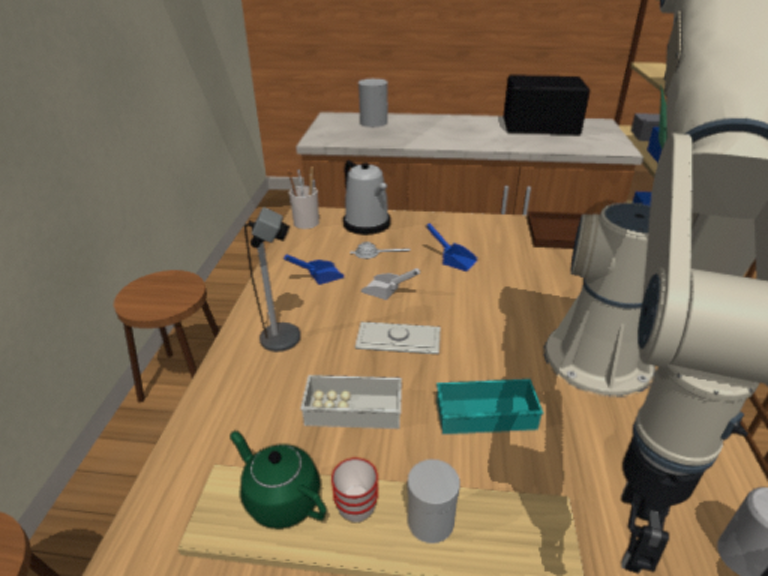

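The scene view shows the aluminium scoop at about (262,400) in the enlarged picture, the white tub at (455,300) with lumps in its far half, and the camera foot at (433,438). The side view shows the same layout, with nothing hiding the tub.

Run:
```python
from h import *
S={n:np.load(n+".npz") for n in("scene","side")}
def pts(n,box,zr):
    W=S[n]["W"]; x0,y0,x1,y1=[int(b/1.5) for b in box]
    w=W[y0:y1,x0:x1].reshape(-1,3); c=S[n]["img"][y0:y1,x0:x1].reshape(-1,3).astype(int)
    m=(w[:,2]>zr[0])&(w[:,2]<zr[1]); return w[m],c[m]
def rect(w): return [np.round(a,1) for a in cv2.minAreaRect(w[:,:2].astype(np.float32))]
for n,b in(("scene",(400,245,515,360)),("side",(290,365,412,437))):
    w,c=pts(n,b,(48,62)); print(n,"tub rim",len(w),rect(w),np.median(w[:,2]))
    w,c=pts(n,b,(12,40)); col=(c[:,0]-c[:,2]>18)&(c[:,0]>150); print("lumps",len(w[col]),w[col].mean(0).round(),w[col].min(0).round(),w[col].max(0).round())
for n,b in(("scene",(225,325,310,450)),("side",(350,262,425,305))):
    w,c=pts(n,b,(6,130)); print(n,"scoop",len(w),w.min(0).round(),w.max(0).round())
    h=w[w[:,2]>52]; print("handle",len(h)); 
    if len(h)>5:
        l=cv2.fitLine(h[:,:2].astype(np.float32),cv2.DIST_HUBER,0,.01,.01).ravel(); print(l.round(3), h[h[:,2].argmax()].round(1))
    p=w[(w[:,2]<42)]; print("pan",rect(p)); 
    for zr in((6,15),(15,25),(25,36),(36,45),(45,70),(70,90),(90,120)):
        q=w[(w[:,2]>zr[0])&(w[:,2]<zr[1])]
        if len(q):print(zr,len(q),q.mean(0).round(1))
for n,b in(("scene",(400,410,465,465)),("side",(258,320,302,352))):
    w,c=pts(n,b,(4,40)); w=w[c[:,:].sum(1)[:]<330] ;print(n,"foot",len(w),[np.round(a,1) for a in cv2.minEnclosingCircle(w[:,:2].astype(np.float32))],np.median(w[:,2]))
for n,b in(("scene",(405,315,475,375)),("side",(245,200,295,250))):
    w,c=pts(n,b,(262,400)); dk=c.sum(1)<120
    print(n,"head",len(w),w.mean(0).round(1),rect(w),"dark",dk.sum(),w[dk].mean(0).round(1))
w,c=pts("scene",(290,290,390,385),(15,40));print("lid",rect(w))
w,c=pts("scene",(325,180,425,265),(40,70));print("turq",rect(w))
```

```text
scene tub rim 361 [array([520.8, 218.7]), array([281.7, 102.8]), np.float64(3.5)] 52.89212518585987
lumps 81 [605. 234.  21.] [463. 168.  13.] [643. 410.  30.]
side tub rim 390 [array([558.3, 222.7]), array([200.6, 101.9]), np.float64(3.7)] 52.78076397302112
lumps 177 [607. 213.  20.] [568. 181.  12.] [648. 235.  26.]
scene scoop 472 [ 340. -302.    6.] [607. -66. 108.]
handle 144
[ 9.21000e-01 -3.90000e-01  4.78924e+02 -2.05869e+02] [ 456.2 -191.2  108.4]
pan [array([ 496. , -203.9]), array([160.4, 274.2]), np.float64(58.4)]
(6, 15) 109 [ 509.2 -206.5    9. ]
(15, 25) 64 [ 534.9 -231.8   20.2]
(25, 36) 68 [ 530.5 -227.8   30.7]
(36, 45) 66 [ 520.3 -225.4   40. ]
(45, 70) 68 [ 502.2 -215.5   56.7]
(70, 90) 53 [ 478.2 -205.9   79.5]
(90, 120) 44 [ 458.1 -197.5   97. ]
side scoop 286 [ 438. -365.    6.] [ 614. -184.  104.]
handle 74
[ 9.28000e-01 -3.73000e-01  4.71523e+02 -1.98184e+02] [ 446.1 -185.2  103.9]
pan [array([ 580.7, -264.4]), array([ 97.5, 188.5]), np.float64(45.9)]
(6, 15) 67 [ 550.9 -229.4   10.2]
(15, 25) 56 [ 549.4 -225.3   20.4]
(25, 36) 54 [ 534.2 -224.1   30.6]
(36, 45) 28 [ 518.7 -216.6   39.9]
(45, 70) 34 [ 492.3 -206.7   58.9]
(70, 90) 27 [ 468.  -197.3   81.2]
(90, 120) 20 [ 449.9 -191.5   97.5]
scene foot 848 [array([790.1,   6. ]), np.float64(60.4)] 14.695822376928732
side foot 392 [array([778.7,   5.8]), np.float64(52.0)] 14.322260605697466
scene head 936 [779.9  -3.  330.9] [array([7.733e+02, 2.000e-01]), array([99.1, 72. ]), np.float64(29.1)] dark 76 [796.9   8.3 312.9]
side head 498 [765.8  18.6 322.5] [array([765.2,   9.9]), array([95.7, 71. ]), np.float64(53.6)] dark 102 [761.7  23.4 309.6]
lid [array([486.7, -29.9]), array([197.7,  90. ]), np.float64(0.3)]
turq [array([276. , 205.8]), array([210.9, 101.2]), np.float64(9.1)]
```

Run:
```python
from h import *
S={n:np.load(n+".npz") for n in("scene","side")}
a=S["scene"]["img"][200:310,265:345]; b=S["side"]["img"][125:240,145:215]
r=lambda i:cv2.resize(i,(390,500),interpolation=cv2.INTER_CUBIC)
save("heads",np.hstack([r(a),r(b)]))
s=sensors.sense(); T=np.array(camera_params("wrist")["world_from_camera"])
Rt=R.from_euler("xyz",s["tcp_rot"]).as_matrix()
print("cam in tool",(Rt.T@(T[:3,3]-s["eef_pos"])).round(1)); print((Rt.T@T[:3,:3]).round(3)); print(camera_params("wrist")["camera_matrix"],camera_params("wrist")["k1"])
# tub refine: rim points
for n,b in(("scene",(400,245,515,360)),("side",(290,365,412,437))):
    W=S[n]["W"];I=S[n]["img"].astype(int)
    x0,y0,x1,y1=[int(v/1.5) for v in b]; w=W[y0:y1,x0:x1].reshape(-1,3)
    m=(w[:,2]>49)&(w[:,2]<60)&(abs(w[:,0]-558)<125)&(abs(w[:,1]-222)<62); w=w[m]
    print(n,[np.round(q,1) for q in cv2.minAreaRect(w[:,:2].astype(np.float32))], "med z",np.median(w[:,2]), np.percentile(w[:,:2],[1,99],axis=0).round(1).tolist())
for n in S:
    W=S[n]["W"];I=S[n]["img"].astype(int)
    m=(W[...,2]>-6)&(W[...,2]<115)&(abs(W[...,0]-510)<105)&(abs(W[...,1]+215)<90)&(I[...,0]-I[...,2]<35)&(I[...,2]-I[...,0]<40)
    w=W[m]; ax=np.array([.925,-.38]);ay=np.array([.38,.925])
    pan=w[(w[:,2]<45)]
    print(n,len(w),"pan rect",[np.round(q,1) for q in cv2.minAreaRect(pan[:,:2].astype(np.float32))])
    u=pan[:,:2]@ax; v=pan[:,:2]@ay; print(np.percentile(u,[1,99]).round(1),np.percentile(v,[1,99]).round(1))
    h=w[w[:,2]>50]; l=cv2.fitLine(h[:,:2].astype(np.float32),cv2.DIST_HUBER,0,.01,.01).ravel(); print(l.round(3),"handle v",np.percentile(h[:,:2]@ay,[2,50,98]).round(1), "tip u",(h[:,:2]@ax).min())
    # camera head and foot
    m=(W[...,2]>4)&(W[...,2]<25)&(np.hypot(W[...,0]-780,W[...,1]-5)<75)&(I.sum(2)<330)&(I[...,0]-I[...,2]<30); w=W[m]
    print("foot",[np.round(q,1) for q in cv2.minEnclosingCircle(w[:,:2].astype(np.float32))],w.mean(0).round(1))
    m=(W[...,2]>255)&(W[...,2]<400)&(np.hypot(W[...,0]-780,W[...,1]-5)<110); w=W[m]; print("head",w.mean(0).round(1))
```

```text
cam in tool [  78.6    0.3 -141.9]
[[ 0.    -0.951 -0.309]
 [ 1.     0.     0.   ]
 [-0.    -0.309  0.951]]
[[316.15079268   0.         258.33938646]
 [  0.         316.15079268 193.96442573]
 [  0.           0.           1.        ]] -0.007889856081566463
scene [array([558. , 221.3]), array([207.1, 102.9]), np.float64(3.7)] med z 53.01247828395128 [[456.9, 167.0], [662.4, 273.9]]
side [array([558.3, 222.7]), array([200.6, 101.9]), np.float64(3.7)] med z 53.0330096532395 [[456.1, 170.1], [658.5, 277.0]]
scene 1050 pan rect [array([ 502.1, -218.9]), array([ 82.3, 199. ]), np.float64(67.3)]
[505.9 644.6] [-50.7  28.2]
[ 9.26000e-01 -3.78000e-01  4.80787e+02 -2.06180e+02] handle v [-14.6  -8.   -1.9] tip u 485.85164004268535
foot [array([783.8,   0.9]), np.float64(52.1)] [787.1  -5.   14.4]
head [780.7  -2.7 328.8]
side 345 pan rect [array([ 545.4, -234.2]), array([ 80.3, 101.4]), np.float64(68.1)]
[546.4 642.1] [-49.2  30.2]
[ 9.29000e-01 -3.71000e-01  4.75066e+02 -1.99552e+02] handle v [-12.6  -4.   -0.6] tip u 478.6879682689326
foot [array([778. ,   6.4]), np.float64(51.2)] [774.8  14.   14. ]
head [767.2  18.4 319.8]
```

View pics/heads.png

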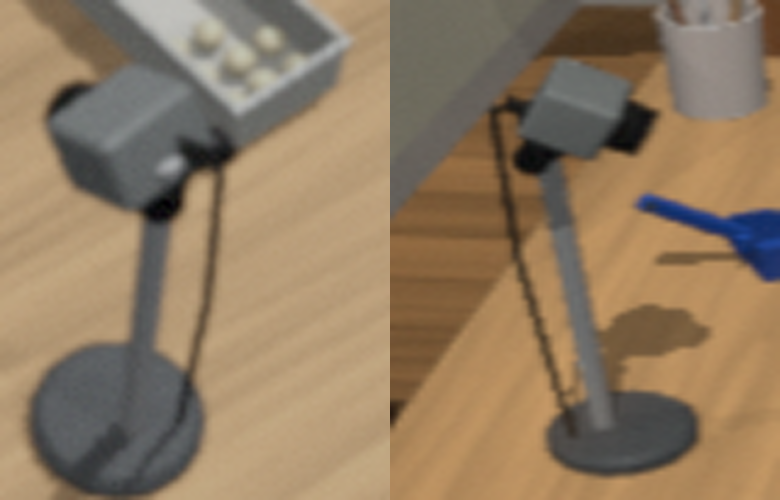

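The crop shows that the lens barrel is on the side away from the cable: at (70,100) in the scene half and at (635,130) in the side half. The camera therefore looks roughly along world -x with some -y. I'll get the exact direction from the depth while planning the first move.

```bash
cat >> h.py <<'E'
def tool(yaw,pitch=0):
    "tool matrix when scoop frame has yaw (deg) and nose-up pitch (deg); tool x = -scoop x, z down"
    Rs=R.from_euler("z",yaw,degrees=True)*R.from_euler("y",-pitch,degrees=True)
    return Rs.as_matrix()@np.diag([-1.,1,-1])
def goto(p,M,show=True,off=None):
    s=sensors.sense(); M0=R.from_euler("xyz",s["tcp_rot"]).as_matrix()
    rv=R.from_matrix(M0.T@M).as_rotvec(); d=M0.T@(np.array(p)-s["eef_pos"])
    print("row",rv.round(4).tolist(),(d/1000).round(4).tolist(),"| deg",np.degrees(np.linalg.norm(rv)).round(1),"mm",np.linalg.norm(d).round(1))
E
python3 - <<'E'
from h import *
S={n:np.load(n+".npz") for n in("scene","side")}
for n,(x0,y0,x1,y1) in(("scene",(274,216,285,229)),("side",(183,146,195,162))):
    W=S[n]["W"][y0:y1,x0:x1].reshape(-1,3);I=S[n]["img"][y0:y1,x0:x1].reshape(-1,3).astype(int)
    m=(W[:,2]>230)&(I.sum(1)<130); w=W[m]; print(n,"lens",len(w),w.mean(0).round(1),np.degrees(np.arctan2(w[:,1].mean()-3.5,w[:,0].mean()-781)))
for n in S:
    W=S[n]["W"];I=S[n]["img"].astype(int)
    m=(W[...,2]>255)&(W[...,2]<400)&(np.hypot(W[...,0]-780,W[...,1]-5)<110)&(I.sum(2)>200); w=W[m]
    # dominant vertical face normals of the grey head
    m2=m; gx=np.gradient(W,axis=1);gy=np.gradient(W,axis=0); N=np.cross(gx,gy); N/=np.linalg.norm(N,axis=2,keepdims=True); N=cv2.erode(m.astype(np.uint8),np.ones((3,3)))[...,None]*N
    q=N[(np.abs(N[...,2])<.35)&(np.abs(N).sum(2)>.5)]; a=np.degrees(np.arctan2(q[:,1],q[:,0])); hst=np.histogram(a,np.arange(-180,181,15)); print(n,[(int(b),int(c)) for c,b in zip(*hst) if c>4], np.median(a))
goto([471,-203.4,200],tool(-22.2))
E
```

```text
scene lens 10 [734.2 -10.3 322.2] -163.6171235705973
side lens 54 [735.5  10.7 311.7] 170.98828972313171
scene [(-180, 20), (-165, 21), (90, 5), (120, 5), (135, 12), (150, 12), (165, 15)] 95.8123675909201
side [(-120, 11), (-105, 23), (-90, 22), (-75, 14), (-60, 12)] -82.56826573147436
row [-0.0013, 0.0001, 0.1567] [-0.5051, -0.7148, 0.0315] | deg 9.0 mm 875.8
```

move_arm --pt "0 0 0 -0.0315 -0.0447 0.002 0.0854" --pt "0 0 0 -0.063 -0.0894 0.004 0.0854" --pt "0 0 0 -0.0945 -0.134 0.006 0.0854" --pt "0 0 0 -0.126 -0.179 0.008 0.0854" --pt "0 0 0 -0.1575 -0.2235 0.01 0.0854" --pt "0 0 0 -0.189 -0.268 0.012 0.0854" --pt "0 0 0 -0.221 -0.313 0.014 0.0854" --pt "0 0 0 -0.2525 -0.3574 0.016 0.0854"

```text
clock: 1.1
eef_pos: [307.3, 201.1, 215.2]
tcp_rot: [3.141, 0.0, 2.911]
contact_force: [1.6, 0.4, -0.5]
opening: 0.996
grasp_force: 0.0
```

The rows are not in the units I measure in: turns go in shares of pi rad. I convert before sending: 0.157 rad / 3.1416 = 0.05.

move_arm --pt "0 0 0.0064 -0.0315 -0.0447 0.002 0.0854" --pt "0 0 0.0127 -0.063 -0.0894 0.004 0.0854" --pt "0 0 0.0191 -0.0945 -0.134 0.006 0.0854" --pt "0 0 0.0255 -0.126 -0.179 0.008 0.0854" --pt "0 0 0.0318 -0.1575 -0.2235 0.01 0.0854" --pt "0 0 0.0382 -0.189 -0.268 0.012 0.0854" --pt "0 0 0.0446 -0.221 -0.313 0.014 0.0854" --pt "0 0 0.05 -0.2525 -0.3574 0.016 0.0854"

```text
clock: 2.1
eef_pos: [471.3, -204.8, 199.0]
tcp_rot: [3.141, -0.0, 2.753]
contact_force: [0.9, 0.4, 0.5]
opening: 1.001
grasp_force: 0.0
```

Run:
```python
from h import *
s=sensors.sense(); print(s["clock"],s["qpos"].round(3),s["eef_pos"].round(1),s["tcp_rot"].round(3))
img,d,W=cloud("wrist"); np.savez("w1",img=img,W=W); save("w1",img,s=1.5)
I=img.astype(int)
m=(W[...,2]>-8)&(W[...,2]<115)&(abs(W[...,0]-510)<115)&(abs(W[...,1]+215)<95)&(abs(I[...,0]-I[...,2])<40)
w=W[m]; a=np.radians(-22.2); ax=np.array([np.cos(a),np.sin(a)]); ay=np.array([-ax[1],ax[0]])
u,v=w[:,:2]@ax,w[:,:2]@ay
p=w[:,2]<45; print("pan u",np.percentile(u[p],[1,99]).round(1),"v",np.percentile(v[p],[1,99]).round(1),[np.round(q,1) for q in cv2.minAreaRect(w[p][:,:2].astype(np.float32))])
for z0 in(50,60,70,80,90,100):
    k=abs(w[:,2]-z0)<5
    if k.any(): print(z0,k.sum(),u[k].mean().round(1),np.percentile(v[k],[5,50,95]).round(1))
h=w[w[:,2]>50]; print(cv2.fitLine(h[:,:2].astype(np.float32),cv2.DIST_HUBER,0,.01,.01).ravel().round(3))
```

```text
2.1 [-0.413  0.217  1.901  0.     1.024 -1.595] [ 471.3 -204.8  199. ] [ 3.141 -0.     2.753]
pan u [551.2 644.7] v [-46.1  27.1] [array([ 550.2, -235.3]), array([84.7, 97.6]), np.float64(64.9)]
50 102 558.3 [-15.4  -8.5  -2.6]
60 123 545.5 [-15.2  -8.6  -2.9]
70 133 532.8 [-15.   -8.7  -2.5]
80 156 520.4 [-15.1  -8.8  -2.8]
90 202 505.4 [-14.8  -8.9  -3. ]
100 409 491.5 [-14.5  -9.   -2.8]
[ 9.28000e-01 -3.72000e-01  4.71153e+02 -2.01841e+02]
```

View pics/w1.png

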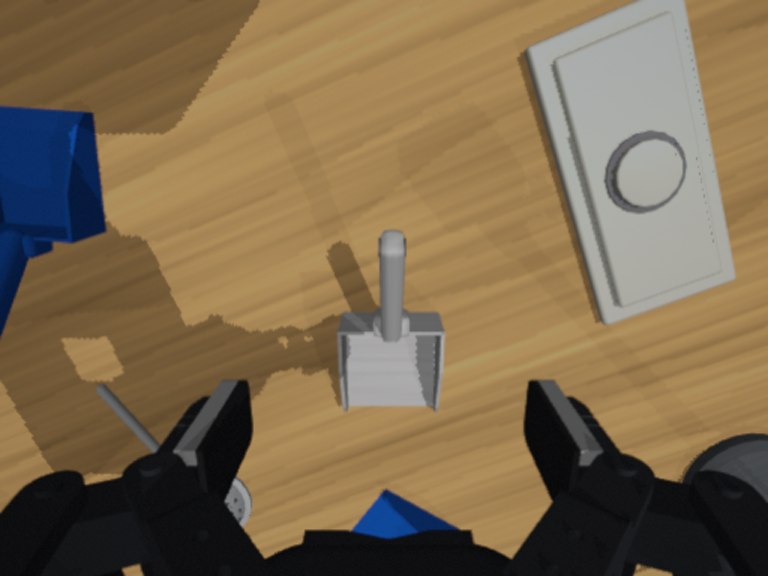

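Run:
```python
from h import *
goto([472.1,-202.2,60],tool(-22.0))
```

```text
row [-0.0023, 0.004, -0.0058] [0.0055, 0.0067, 0.1392] | deg 0.4 mm 139.5
```

Scaled: -0.006 rad / 3.1416 = -0.0019.

move_arm --pt "0 0 -0.0019 0.0055 0.0067 0.03 0.0854" --pt "0 0 -0.0019 0.0055 0.0067 0.06 0.0854" --pt "0 0 -0.0019 0.0055 0.0067 0.09 0.0854" --pt "0 0 -0.0019 0.0055 0.0067 0.1 0.0854" --pt "0 0 -0.0019 0.0055 0.0067 0.1 0.0854" --pt "0 0 -0.0019 0.0055 0.0067 0.1 0.0854"

```text
clock: 2.9
eef_pos: [469.3, -194.9, 100.3]
tcp_rot: [-3.142, 0.002, 2.76]
contact_force: [-0.1, -0.5, -1.0]
opening: 0.996
grasp_force: 0.0
```

Run:
```python
from h import *
print(sensors.sense()["eef_pos"],sensors.sense()["tcp_rot"])
goto([472.1,-202.2,60],tool(-22.0))
```

```text
[ 469.27587671 -194.93703327  100.32777789] [-3.14156866e+00  1.66207201e-03  2.75988037e+00]
row [-0.0, 0.0017, 0.0023] [-0.0053, -0.0057, 0.0403] | deg 0.2 mm 41.1
```

Scaled: 0.002 rad / 3.1416 = 0.0006.

move_arm --pt "0 0 0.0006 -0.0053 -0.0057 0.02 0.0854" --pt "0 0 0.0006 -0.0053 -0.0057 0.0403 0.0854" --pt "0 0 0.0006 -0.0053 -0.0057 0.0403 0.0854" --pt "0 0 0.0006 -0.0053 -0.0057 0.0403 0.0854"

```text
clock: 3.4
eef_pos: [472.0, -202.2, 60.1]
tcp_rot: [-3.142, 0.001, 2.758]
contact_force: [-0.0, -0.5, 0.3]
opening: 1.003
grasp_force: 0.0
```

Run:
```python
from h import *
goto([472.1,-202.2,60],tool(-22.0))
img,d,W=cloud("wrist"); I=img.astype(int)
m=(W[...,2]>50)&(W[...,2]<112)&(abs(W[...,0]-490)<60)&(abs(W[...,1]+215)<40)&(abs(I[...,0]-I[...,2])<40)&(I.sum(2)>250); w=W[m]
a=np.radians(-22);ay=np.array([-np.sin(a),np.cos(a)]);ax=np.array([np.cos(a),np.sin(a)])
print("handle v",np.percentile(w[:,:2]@ay,[5,50,95]),"tcp v",sensors.sense()["eef_pos"][:2]@ay)
for z0 in(80,90,100):
    k=abs(w[:,2]-z0)<4; print(z0,(w[k,:2]@ax).mean(),sensors.sense()["eef_pos"][:2]@ax)
```

```text
row [-0.0, 0.0014, 0.0002] [-0.0001, 0.0, 0.0001] | deg 0.1 mm 0.2
handle v [-57.60386928 -11.57455776  -5.02471368] tcp v -10.61856093408494
80 516.6137879950762 513.4001693569012
90 502.73504808276624 513.4001693569012
100 490.5998608340936 513.4001693569012
```

move_arm --pt "0 0 0 0.004 -0.001 0 0.0854" --pt "0 0 0 0.004 -0.001 0 0.05" --pt "0 0 0 0.004 -0.001 0 0.02" --pt "0 0 0 0.004 -0.001 0 0.005" --pt "0 0 0 0.004 -0.001 0 0.005" --pt "0 0 0 0.004 -0.001 0 0.005" --pt "0 0 0 0.004 -0.001 0 0.005" --pt "0 0 0 0.004 -0.001 0 0.005" --grip_force 90

```text
clock: 4.45
eef_pos: [467.2, -201.3, 59.1]
tcp_rot: [-3.142, -0.0, 2.758]
contact_force: [-2.7, 0.3, 4.1]
opening: 0.151
grasp_force: 87.6
```

move_arm --pt "0 0 0 0 0 -0.01 0.005" --pt "0 0 0 0 0 -0.03 0.005" --pt "0 0 0 0 0 -0.06 0.005" --pt "0 0 0 0 0 -0.09 0.005" --pt "0 0 0 0 0 -0.12 0.005" --pt "0 0 0 0 0 -0.14 0.005" --pt "0 0 0 0 0 -0.14 0.005" --pt "0 0 0 0 0 -0.14 0.005"

```text
clock: 5.45
eef_pos: [466.7, -201.1, 198.3]
tcp_rot: [3.142, -0.001, 2.758]
contact_force: [0.0, 0.2, -0.9]
opening: 0.149
grasp_force: 87.7
```

Run:
```python
from h import *
s=sensors.sense(); M=R.from_euler("xyz",s["tcp_rot"]).as_matrix(); p=s["eef_pos"]; D=np.diag([-1.,1,-1])
for n in("wrist","scene","side"):
    img,d,W=cloud(n); L=(W-p)@M@D   # scoop-aligned axes about tcp
    if n=="wrist": save("w2",img,s=1.5)
    I=img.astype(int)
    m=(L[...,2]>-75)&(L[...,2]<60)&(L[...,0]>25)&(L[...,0]<150)&(abs(L[...,1])<60)&(abs(I[...,0]-I[...,2])<45); w=L[m]
    print(n,len(w),np.percentile(w,[1,50,99],axis=0).round(1).tolist())
    f=w[(w[:,0]>55)&(w[:,0]<120)&(abs(w[:,1])<28)&(w[:,2]<-45)]
    if len(f)>20: c,*_=np.linalg.lstsq(np.c_[f[:,:2],np.ones(len(f))],f[:,2],rcond=None); print("floor",len(f),c.round(3),"z at 88:",c[0]*88+c[2])
    for z in(-50,-40,-30):
        k=abs(w[:,2]-z)<5
        if k.sum()>10: print(z,k.sum(),np.percentile(w[k][:,:2],[3,97],axis=0).round(1).tolist())
```

```text
wrist 1815 [[26.1, -16.1, -59.1], [102.4, 0.8, -57.6], [123.4, 17.3, 10.2]]
floor 1217 [-5.0000e-03 -0.0000e+00 -5.7332e+01] z at 88: -57.77052829486722
scene 1058 [[29.5, -37.1, -63.3], [79.8, -1.9, -56.5], [133.8, 36.0, 6.1]]
floor 431 [-1.8000e-02 -7.0000e-03 -5.6621e+01] z at 88: -58.21221275707565
-50 101 [[52.6, -35.7], [132.1, 35.9]]
-40 75 [[53.1, -37.1], [127.3, 36.0]]
-30 88 [[51.9, -37.5], [108.6, 36.1]]
side 317 [[28.5, -39.7, -60.0], [77.0, 11.5, -41.8], [129.4, 39.9, 0.1]]
-50 84 [[49.5, -38.6], [128.5, 38.8]]
-40 67 [[49.8, -39.1], [121.4, 39.3]]
-30 54 [[37.9, -37.6], [102.3, 37.2]]
```

View pics/w2.png

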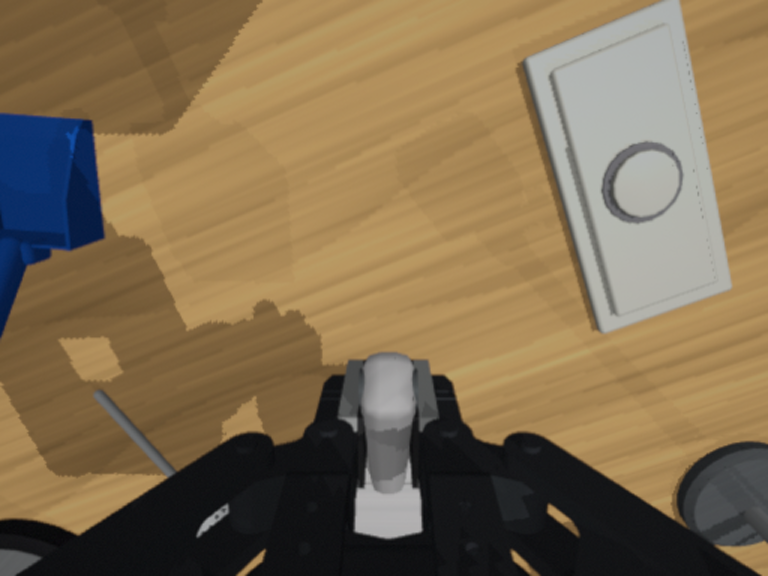

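The wrist view shows the handle held centrally between the pads at about (388,410), and the fitted pan floor is level. The scoop origin lies 90 mm ahead of the TCP and 60 mm below it. Next I'll move it over the tub.

```bash
cat >> h.py <<'E'
TUB=np.array([558.2,222.,0]); TY=3.7
def tcp_of(o,yaw,pitch,g=(-90,0,60)):
    M=tool(yaw,pitch); return np.array(o)+M@np.diag([-1.,1,-1])@np.array(g),M
def lip(x,y,z,pitch,yaw=TY):
    "front lip at tub x,y and world z -> tcp pose"
    c,s=np.cos(np.radians(TY)),np.sin(np.radians(TY))
    w=TUB+[c*x-s*y,s*x+c*y,z]; M=tool(yaw,pitch)@np.diag([-1.,1,-1])
    return tcp_of(w-M@np.array([40,0,0]),yaw,pitch)
E
python3 - <<'E'
from h import *
for a in((0,0,110,0),(0,0,75,-20)):
    p,M=lip(*a); print(p.round(1)); goto(p,M)
S=np.load("scene.npz"); W=S["W"];I=S["img"].astype(int)
c,s=np.cos(np.radians(TY)),np.sin(np.radians(TY)); d=W-TUB; X=d[...,0]*c+d[...,1]*s; Y=-d[...,0]*s+d[...,1]*c
for n in("scene","side"):
    S=np.load(n+".npz"); W=S["W"]; d=W-TUB; X=d[...,0]*c+d[...,1]*s; Y=-d[...,0]*s+d[...,1]*c
    m=(abs(X)<93)&(abs(Y)<41)&(W[...,2]>9)&(W[...,2]<40); print(n,np.c_[X[m],Y[m]].min(0),np.c_[X[m],Y[m]].max(0))
    H,_,_=np.histogram2d(X[m],Y[m],[np.arange(-96,97,12),np.arange(-43,44,12)]); print(H.astype(int))
    f=(abs(X+50)<35)&(abs(Y)<25)&(W[...,2]<9); print("floor z",np.median(W[...,2][f]),f.sum())
E
```

```text
[428.5 213.6 170. ]
row [0.0005, -0.0018, -0.4484] [0.1906, 0.3703, 0.0283] | deg 25.7 mm 417.4
[456.8 215.4 175.8]
row [0.0787, 0.3413, -0.4437] [0.1651, 0.3825, 0.0224] | deg 32.4 mm 417.2
scene [-92.84064483 -31.00002899] [84.35325818 40.99652263]
[[ 0  1  0  0  1  1  2]
 [ 0  0  0  0  2  1  1]
 [ 0  0  1  0  0  0  0]
 [ 0  0  0  0  0  0  1]
 [ 0  0  0  0  0  0  1]
 [ 0  0  0  0  0  0  3]
 [ 0  0  0  0  0  0  6]
 [ 0  0  0  0  0  0  0]
 [ 0  0  0  0  0  0  3]
 [ 0  6  9  9  2  0  2]
 [ 1  4  6  9  4  0  0]
 [ 0  3  1  6  0  5  4]
 [ 0  9 10 15  5 17  6]
 [ 0  1  2  7  0  4  3]
 [ 0  5  7  9  2 11  2]
 [ 0  0  0  1  0  0  0]]
floor z 2.743865444461562 217
side [-85.38114255 -40.96397403] [88.65511471  9.90128662]
[[ 1  0  0  0  0  0  0]
 [ 3  0  0  0  0  0  0]
 [ 3  0  0  0  0  0  0]
 [ 2  0  0  0  0  0  0]
 [ 3  0  0  0  0  0  0]
 [ 1  0  0  0  0  0  0]
 [ 0  0  0  0  0  0  0]
 [ 1  0  0  0  0  0  0]
 [ 2  8  0  2  1  0  0]
 [ 7 12  6 13  6  0  0]
 [ 1  7  0  8  2  0  0]
 [ 6 16  2  9  5  0  0]
 [ 2 14  1  9  6  0  0]
 [ 1  9  2  8  3  0  0]
 [ 2 14  4 11  7  0  0]
 [ 1  4  0  2  0  0  0]]
floor z 1.7976949425305975 103
```

Scaled: -0.448 rad / 3.1416 = -0.1426.

move_arm --pt "0 0 -0.0178 0.024 0.046 0 0.005" --pt "0 0 -0.0357 0.048 0.0925 0 0.005" --pt "0 0 -0.0535 0.0715 0.139 0 0.005" --pt "0 0 -0.0713 0.0953 0.185 0 0.005" --pt "0 0 -0.0891 0.119 0.2315 0.005 0.005" --pt "0 0 -0.107 0.143 0.278 0.01 0.005" --pt "0 0 -0.1248 0.167 0.324 0.02 0.005" --pt "0 0 -0.1426 0.1906 0.3703 0.028 0.005"

```text
clock: 6.6
eef_pos: [428.5, 214.9, 170.1]
tcp_rot: [-3.141, -0.001, -3.075]
contact_force: [1.0, 0.3, -1.5]
opening: 0.154
grasp_force: 88.1
```

move_arm --pt "0 0 0 0 0 0 0.005" --pt "0 0 0 0 0 0 0.005" --pt "0 0 0 0 0 0 0.005"

```text
clock: 6.98
eef_pos: [429.2, 212.4, 170.9]
tcp_rot: [-3.141, -0.0, -3.079]
contact_force: [-0.6, -0.2, -2.1]
opening: 0.145
grasp_force: 88.4
```

Run:
```python
from h import *
s=sensors.sense(); print(s["eef_pos"].round(1),s["tcp_rot"].round(3),s["qpos"].round(2))
for a in((0,0,75,-10),(0,0,55,-20),(0,0,30,-20),(0,0,10,-20),(0,0,5,-20)):
    p,M=lip(*a); print(a,p.round(1)); goto(p,M)
M=R.from_euler("xyz",s["tcp_rot"]).as_matrix();D=np.diag([-1.,1,-1])
for n in("scene","side"):
    img,d,W=cloud(n); L=(W-s["eef_pos"])@M@D;I=img.astype(int)
    m=(L[...,2]>-58)&(L[...,2]<-20)&(L[...,0]>25)&(L[...,0]<150)&(abs(L[...,1])<60)&(abs(I[...,0]-I[...,2])<45); w=L[m]
    print(n,np.percentile(w,[2,98],axis=0).round(1).tolist())
    dd=W-TUB; c,q=np.cos(np.radians(TY)),np.sin(np.radians(TY)); X=dd[...,0]*c+dd[...,1]*q; Y=-dd[...,0]*q+dd[...,1]*c
    for nm,k in(("y",(abs(X)<80)&(abs(Y)>35)&(abs(Y)<60)),("x",(abs(Y)<35)&(abs(X)>85)&(abs(X)<112))):
        k=k&(W[...,2]>51)&(W[...,2]<60); V=(Y if nm=="y" else X)[k]; print(nm,[np.percentile(V[V*sg>0],[5,50,95]).round(1).tolist() for sg in(-1,1) if (V*sg>0).sum()>5])
```

```text
[429.2 212.4 170.9] [-3.141 -0.    -3.079] [ 0.46  0.2   2.   -0.    0.94 -1.18]
(0, 0, 75, -10) [440.8 214.4 156.7]
row [-0.0002, 0.1741, -0.0018] [-0.0118, 0.0013, 0.0142] | deg 10.0 mm 18.5
(0, 0, 55, -20) [456.8 215.4 155.8]
row [-0.0001, 0.3487, -0.0018] [-0.0277, 0.0013, 0.015] | deg 20.0 mm 31.6
(0, 0, 30, -20) [456.8 215.4 130.8]
row [-0.0001, 0.3487, -0.0018] [-0.0278, 0.0014, 0.04] | deg 20.0 mm 48.7
(0, 0, 10, -20) [456.8 215.4 110.8]
row [-0.0001, 0.3487, -0.0018] [-0.0278, 0.0014, 0.06] | deg 20.0 mm 66.1
(0, 0, 5, -20) [456.8 215.4 105.8]
row [-0.0001, 0.3487, -0.0018] [-0.0278, 0.0014, 0.065] | deg 20.0 mm 70.7
scene [[51.6, -39.1, -57.9], [132.7, 35.8, -20.9]]
y [[-50.9, -48.1, -44.8], [40.2, 43.7, 47.2]]
x [[-100.5, -97.4, -95.0], [96.6, 100.1, 103.1]]
side [[48.6, -37.5, -57.8], [128.2, 38.7, -21.7]]
y [[-49.3, -44.1, -40.6], [42.9, 46.9, 50.4]]
x [[-99.6, -98.4, -95.4], [94.2, 96.6, 99.7]]
```

Scaled: 0.3487 rad / 3.1416 = 0.111.

move_arm --pt "0 0.0277 0 -0.006 0.0013 0.007 0.005" --pt "0 0.0554 0 -0.0118 0.0013 0.0142 0.005" --pt "0 0.0831 0 -0.02 0.0013 0.018 0.005" --pt "0 0.111 0 -0.0278 0.0013 0.022 0.005" --pt "0 0.111 0 -0.0278 0.0013 0.032 0.005" --pt "0 0.111 0 -0.0278 0.0013 0.042 0.005" --pt "0 0.111 0 -0.0278 0.0013 0.052 0.005" --pt "0 0.111 0 -0.0278 0.0013 0.052 0.005"

```text
clock: 8.07
eef_pos: [455.8, 216.2, 118.5]
tcp_rot: [-3.141, -0.349, -3.077]
contact_force: [-0.7, -0.3, -0.8]
opening: 0.152
grasp_force: 88.4
```

Run:
```python
from h import *
s=sensors.sense(); print(s["eef_pos"].round(1),s["tcp_rot"].round(3),s["contact_force"])
for a in((0,0,10,-20),(0,0,5,-20),(0,0,4,-20),(10,0,4,-15),(20,0,4,-10),(30,0,4,-5),(40,0,4,-2)):
    p,M=lip(*a); print(a,p.round(1)); goto(p,M)
img,d,W=cloud("scene"); a=img[150:240,260:350]; img2,_,_=cloud("side"); b=img2[235:300,190:280]
save("in",np.hstack([cv2.resize(a,(390,390)),cv2.resize(b,(390,390))]))
```

```text
[455.8 216.2 118.5] [-3.141 -0.349 -3.077] [-0.69690319 -0.33356796 -0.8374675 ]
(0, 0, 10, -20) [456.8 215.4 110.8]
row [-0.0004, -0.0004, -0.0002] [-0.0035, -0.0009, 0.0069] | deg 0.0 mm 7.8
(0, 0, 5, -20) [456.8 215.4 105.8]
row [-0.0004, -0.0004, -0.0002] [-0.0052, -0.0009, 0.0116] | deg 0.0 mm 12.7
(0, 0, 4, -20) [456.8 215.4 104.8]
row [-0.0004, -0.0004, -0.0002] [-0.0055, -0.0009, 0.0125] | deg 0.0 mm 13.7
(10, 0, 4, -15) [458.4 215.5  95.6]
row [-0.0004, -0.0876, -0.0001] [-0.0102, -0.0009, 0.0207] | deg 5.0 mm 23.0
(20, 0, 4, -10) [460.8 215.7  85.7]
row [-0.0004, -0.1749, -0.0001] [-0.0159, -0.0009, 0.0292] | deg 10.0 mm 33.2
(30, 0, 4, -5) [464.1 215.9  75.1]
row [-0.0004, -0.2622, -0.0001] [-0.0226, -0.0008, 0.0379] | deg 15.0 mm 44.2
(40, 0, 4, -2) [470.6 216.3  68.5]
row [-0.0004, -0.3145, -0.0001] [-0.0309, -0.0008, 0.0419] | deg 18.0 mm 52.1
```

View pics/in.png

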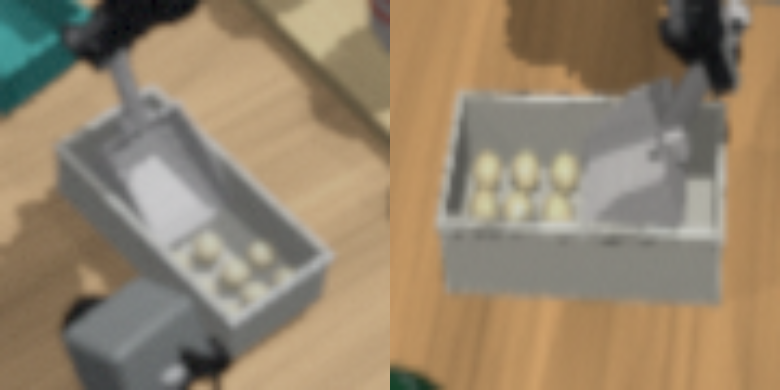

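The picture shows the scoop nose-down in the tub's empty near half, with its lip just short of the lumps and the walls clear. Next I'll set the lip on the floor, level the scoop and push.

Scaled: -0.262 rad / 3.1416 = -0.0834.

move_arm --pt "0 0 0 -0.0035 -0.0009 0.0069 0.005" --pt "0 0 0 -0.0054 -0.0009 0.012 0.005" --pt "0 -0.014 0 -0.0078 -0.0009 0.0165 0.005" --pt "0 -0.0279 0 -0.0102 -0.0009 0.0205 0.005" --pt "0 -0.0417 0 -0.013 -0.0009 0.0248 0.005" --pt "0 -0.0557 0 -0.0159 -0.0009 0.029 0.005" --pt "0 -0.0694 0 -0.0192 -0.0009 0.0335 0.005" --pt "0 -0.0834 0 -0.0226 -0.0009 0.0378 0.005"

```text
clock: 9.18
eef_pos: [465.0, 216.0, 75.3]
tcp_rot: [-3.141, -0.086, -3.077]
contact_force: [-0.8, 1.2, -2.2]
opening: 0.146
grasp_force: 88.4
```

Run:
```python
from h import *
s=sensors.sense(); print(s["eef_pos"].round(1),s["tcp_rot"].round(3),s["contact_force"])
for a in((30,0,4,-5),(40,0,4,-1),(50,0,4,-1),(60,0,4,-1),(70,0,4,-1),(80,0,4,-1),(90,0,4,0)):
    p,M=lip(*a); print(a,p.round(1)); goto(p,M)
```

```text
[465.  216.   75.3] [-3.141 -0.086 -3.077] [-0.82342459  1.15275896 -2.21170487]
(30, 0, 4, -5) [464.1 215.9  75.1]
row [-0.0001, 0.0014, -0.0004] [0.0008, -0.0, 0.0003] | deg 0.1 mm 0.9
(40, 0, 4, -1) [469.5 216.3  66.3]
row [-0.0001, -0.0685, -0.0004] [-0.0053, -0.0, 0.0086] | deg 3.9 mm 10.1
(50, 0, 4, -1) [479.4 216.9  66.3]
row [-0.0001, -0.0685, -0.0004] [-0.0152, -0.0, 0.0078] | deg 3.9 mm 17.1
(60, 0, 4, -1) [489.4 217.6  66.3]
row [-0.0001, -0.0685, -0.0004] [-0.0252, -0.0, 0.0069] | deg 3.9 mm 26.1
(70, 0, 4, -1) [499.4 218.2  66.3]
row [-0.0001, -0.0685, -0.0004] [-0.0352, -0.0, 0.0061] | deg 3.9 mm 35.7
(80, 0, 4, -1) [509.4 218.8  66.3]
row [-0.0001, -0.0685, -0.0004] [-0.0451, -0.0, 0.0052] | deg 3.9 mm 45.4
(90, 0, 4, 0) [518.3 219.4  64. ]
row [-0.0001, -0.0859, -0.0004] [-0.0542, -0.0, 0.0067] | deg 4.9 mm 54.6
```

Scaled: -0.0685 rad / 3.1416 = -0.0218.

move_arm --pt "0 -0.0108 0 -0.0025 0 0.0045 0.005" --pt "0 -0.0218 0 -0.0053 0 0.009 0.005" --pt "0 -0.0218 0 -0.009 0 0.0088 0.005" --pt "0 -0.0218 0 -0.0125 0 0.0085 0.005" --pt "0 -0.0218 0 -0.016 0 0.0082 0.005" --pt "0 -0.0218 0 -0.0195 0 0.0079 0.005" --pt "0 -0.0218 0 -0.0225 0 0.0076 0.005" --pt "0 -0.0218 0 -0.0252 0 0.0074 0.005"

```text
clock: 10.18
eef_pos: [489.8, 217.6, 66.2]
tcp_rot: [-3.142, -0.018, -3.077]
contact_force: [-0.3, 0.4, -2.0]
opening: 0.147
grasp_force: 88.4
```

Run:
```python
from h import *
s=sensors.sense(); print(s["eef_pos"].round(1),s["tcp_rot"].round(3),s["contact_force"])
for a in((60,0,4,-1),(70,0,3.5,-1),(80,0,3.5,-1),(85,0,3.5,-.5),(90,0,3.5,0)):
    p,M=lip(*a); print(a,p.round(1)); goto(p,M)
img,d,W=cloud("scene"); a=img[150:240,260:350]; img2,_,_=cloud("side"); b=img2[235:300,190:280]
save("in2",np.hstack([cv2.resize(a,(390,390)),cv2.resize(b,(390,390))]))
```

```text
[489.8 217.6  66.2] [-3.142 -0.018 -3.077] [-0.26604563  0.38424675 -1.99521588]
(60, 0, 4, -1) [489.4 217.6  66.3]
row [-0.0, -0.0009, -0.0005] [0.0004, -0.0001, -0.0001] | deg 0.1 mm 0.4
(70, 0, 3.5, -1) [499.4 218.2  65.8]
row [-0.0, -0.0009, -0.0005] [-0.0096, -0.0, 0.0002] | deg 0.1 mm 9.6
(80, 0, 3.5, -1) [509.4 218.8  65.8]
row [-0.0, -0.0009, -0.0005] [-0.0196, -0.0, 0.0] | deg 0.1 mm 19.6
(85, 0, 3.5, -0.5) [513.8 219.1  64.6]
row [-0.0, -0.0096, -0.0005] [-0.0241, -0.0, 0.0011] | deg 0.6 mm 24.1
(90, 0, 3.5, 0) [518.3 219.4  63.5]
row [-0.0, -0.0183, -0.0005] [-0.0286, -0.0, 0.0021] | deg 1.1 mm 28.7
```

View pics/in2.png

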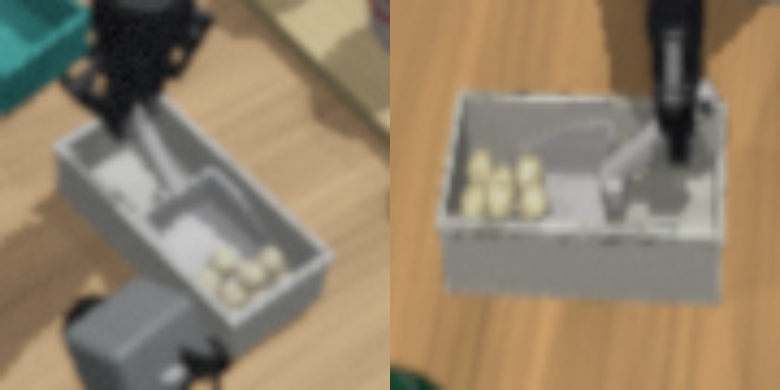

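The lumps are bunched ahead of the lip near the far wall, two rows of them around (240,280) on the left, with some starting onto the pan. The force is small, so I'll keep pushing.

Scaled: -0.018 rad / 3.1416 = -0.0057.

move_arm --pt "0 0 0 -0.004 0 0.0003 0.005" --pt "0 0 0 -0.008 0 0.0005 0.005" --pt "0 0 0 -0.012 0 0.0005 0.005" --pt "0 0 0 -0.016 0 0.0005 0.005" --pt "0 0 0 -0.02 0 0.0005 0.005" --pt "0 -0.0029 0 -0.024 0 0.0013 0.005" --pt "0 -0.0057 0 -0.028 0 0.0021 0.005" --pt "0 -0.0057 0 -0.031 0 0.0021 0.005"

```text
clock: 11.28
eef_pos: [516.3, 218.4, 63.1]
tcp_rot: [-3.14, -0.008, -3.078]
contact_force: [-19.4, -4.4, 10.4]
opening: 0.15
grasp_force: 90.3
```

Run:
```python
from h import *
s=sensors.sense(); print(s["eef_pos"].round(1),s["tcp_rot"].round(3),s["contact_force"].round(1))
img,d,W=cloud("scene"); a=img[150:240,260:350]; img2,_,_=cloud("side"); b=img2[235:300,190:280]
save("in3",np.hstack([cv2.resize(a,(390,390)),cv2.resize(b,(390,390))]))
for a in((93,0,3.5,0),(94,0,4,3),(94,0,8,6),(94,0,14,10),(94,0,20,14)):
    p,M=lip(*a); print(a,p.round(1)); goto(p,M)
```

```text
[516.3 218.4  63.1] [-3.14  -0.008 -3.078] [-19.4  -4.4  10.4]
(93, 0, 3.5, 0) [521.3 219.6  63.5]
row [-0.0022, -0.0078, -0.0017] [-0.0045, 0.0011, -0.0006] | deg 0.5 mm 4.7
(94, 0, 4, 3) [519.3 219.5  57.1]
row [-0.0022, -0.0602, -0.0016] [-0.0026, 0.0011, 0.0058] | deg 3.5 mm 6.5
(94, 0, 8, 6) [516.7 219.3  54.1]
row [-0.0023, -0.1125, -0.0015] [-0.0, 0.0011, 0.0089] | deg 6.4 mm 9.0
(94, 0, 14, 10) [513.8 219.1  50.5]
row [-0.0023, -0.1823, -0.0015] [0.0028, 0.0011, 0.0125] | deg 10.4 mm 12.9
(94, 0, 20, 14) [511.6 219.   46.8]
row [-0.0024, -0.2521, -0.0014] [0.005, 0.0011, 0.0163] | deg 14.4 mm 17.0
```

View pics/in3.png

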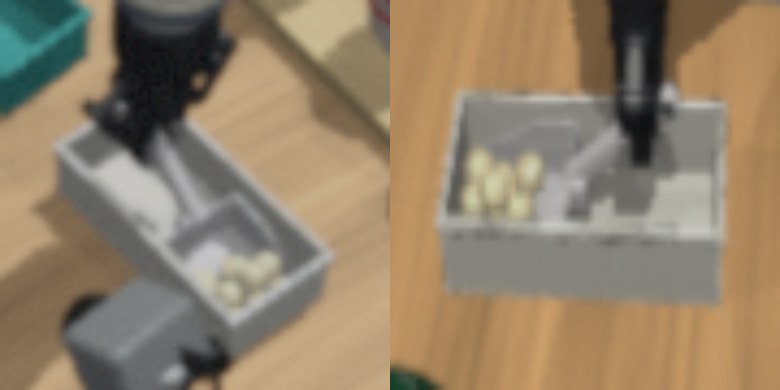

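The push stopped at about 19 N, with the lip close to the far wall (about 88 mm). The lumps fill the front two thirds of the pan. Next I'll tilt the scoop nose-up, pivoting on its back edge, and ease off the wall.

```bash
cat >> h.py <<'E'
def rel(base,wps):
    p0,M0=lip(*base)
    for a in wps:
        p,M=lip(*a); print(a,R.from_matrix(M0.T@M).as_rotvec().round(4).tolist(),(M0.T@(p-p0)/1000).round(4).tolist(),"tcp",p.round(0))
E
python3 - <<'E'
from h import *
rel((93,0,3.2,0),[(92,0,8,2.5),(91,0,12,5),(90,0,15.5,7.5),(89,0,19,10),(88.5,0,22.5,12.5),(88,0,26,15),(87.5,0,29.5,17.5),(87,0,33,20)])
E
```

```text
(92, 0, 8, 2.5) [-0.0, -0.0436, -0.0] [0.0035, 0.0, 0.0009] tcp [518. 219.  62.]
(91, 0, 12, 5) [0.0, -0.0873, 0.0] [0.0067, -0.0, 0.0028] tcp [515. 219.  60.]
(90, 0, 15.5, 7.5) [0.0, -0.1309, 0.0] [0.0097, -0.0, 0.0052] tcp [512. 219.  58.]
(89, 0, 19, 10) [0.0, -0.1745, -0.0] [0.0124, 0.0, 0.0077] tcp [509. 219.  56.]
(88.5, 0, 22.5, 12.5) [0.0, -0.2182, -0.0] [0.0144, -0.0, 0.0103] tcp [507. 219.  53.]
(88, 0, 26, 15) [-0.0, -0.2618, -0.0] [0.0161, -0.0, 0.0129] tcp [505. 219.  50.]
(87.5, 0, 29.5, 17.5) [0.0, -0.3054, -0.0] [0.0175, -0.0, 0.0156] tcp [504. 218.  48.]
(87, 0, 33, 20) [0.0, -0.3491, -0.0] [0.0187, -0.0, 0.0183] tcp [503. 218.  45.]
```

Scaled: -0.1745 rad / 3.1416 = -0.0555.

move_arm --pt "0 -0.0139 0 0.0035 0 0.0009 0.005" --pt "0 -0.0278 0 0.0067 0 0.0028 0.005" --pt "0 -0.0417 0 0.0097 0 0.0052 0.005" --pt "0 -0.0555 0 0.0124 0 0.0077 0.005" --pt "0 -0.0694 0 0.0144 0 0.0103 0.005" --pt "0 -0.0834 0 0.0161 0 0.0129 0.005" --pt "0 -0.0971 0 0.0175 0 0.0156 0.005" --pt "0 -0.1111 0 0.0187 0 0.0183 0.005"

```text
clock: 12.38
eef_pos: [502.2, 218.8, 45.4]
tcp_rot: [3.141, 0.351, -3.078]
contact_force: [0.5, -1.0, -2.9]
opening: 0.151
grasp_force: 88.5
```

Run:
```python
from h import *
s=sensors.sense(); print(s["eef_pos"].round(1),s["tcp_rot"].round(3),s["contact_force"].round(1))
img,d,W=cloud("scene"); a=img[150:240,260:350]; img2,_,_=cloud("side"); b=img2[235:300,190:280]
save("in4",np.hstack([cv2.resize(a,(390,390)),cv2.resize(b,(390,390))]))
rel((87,0,33,20),[(84,0,36,22),(80,0,40,24),(76,0,45,25),(76,0,55,25),(76,0,65,25),(76,0,75,25),(76,0,85,25),(76,0,95,25),(76,0,110,20)])
```

```text
[502.2 218.8  45.4] [ 3.141  0.351 -3.078] [ 0.5 -1.  -2.9]
(84, 0, 36, 22) [0.0, -0.0349, 0.0] [0.0038, 0.0, 0.0007] tcp [499. 218.  43.]
(80, 0, 40, 24) [0.0, -0.0698, 0.0] [0.0081, 0.0, 0.0002] tcp [495. 218.  42.]
(76, 0, 45, 25) [0.0, -0.0873, 0.0] [0.011, 0.0, -0.0035] tcp [491. 218.  44.]
(76, 0, 55, 25) [0.0, -0.0873, 0.0] [0.0075, 0.0, -0.0129] tcp [491. 218.  54.]
(76, 0, 65, 25) [0.0, -0.0873, 0.0] [0.0041, 0.0, -0.0223] tcp [491. 218.  64.]
(76, 0, 75, 25) [0.0, -0.0873, 0.0] [0.0007, 0.0, -0.0317] tcp [491. 218.  74.]
(76, 0, 85, 25) [0.0, -0.0873, 0.0] [-0.0027, 0.0, -0.0411] tcp [491. 218.  84.]
(76, 0, 95, 25) [0.0, -0.0873, 0.0] [-0.0061, 0.0, -0.0505] tcp [491. 218.  94.]
(76, 0, 110, 20) [0.0, 0.0, 0.0] [-0.016, 0.0, -0.0761] tcp [492. 218. 122.]
```

View pics/in4.png

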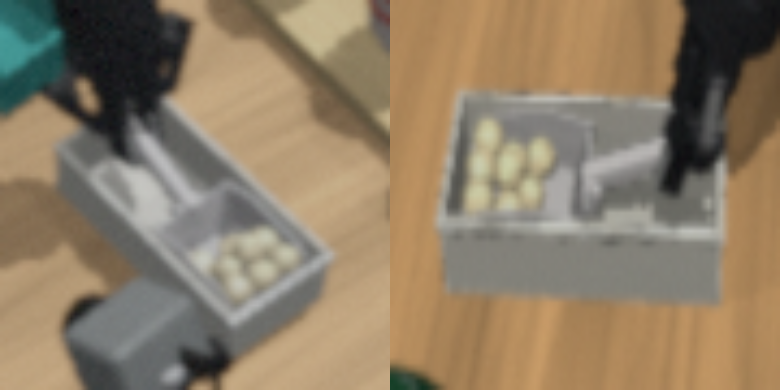

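Run:
```python
from h import *
rel((87,0,33,20),[(83,0,37,22),(79,0,43,24),(75,0,50,26),(73,0,57,28),(72,0,63,30),(72,0,68,32),(72,0,72,33)])
```

```text
(83, 0, 37, 22) [0.0, -0.0349, 0.0] [0.0044, 0.0, -0.0006] tcp [498. 218.  44.]
(79, 0, 43, 24) [0.0, -0.0698, 0.0] [0.008, 0.0, -0.0029] tcp [494. 218.  45.]
(75, 0, 50, 26) [0.0, -0.1047, 0.0] [0.011, 0.0, -0.0062] tcp [490. 218.  47.]
(73, 0, 57, 28) [0.0, -0.1396, 0.0] [0.012, 0.0, -0.0087] tcp [488. 217.  49.]
(72, 0, 63, 30) [0.0, -0.1745, 0.0] [0.0123, 0.0, -0.0098] tcp [488. 217.  50.]
(72, 0, 68, 32) [0.0, -0.2094, 0.0] [0.0118, 0.0, -0.0097] tcp [488. 217.  50.]
(72, 0, 72, 33) [0.0, -0.2269, 0.0] [0.0109, 0.0, -0.011] tcp [489. 218.  52.]
```

Scaled: -0.1745 rad / 3.1416 = -0.0555.

move_arm --pt "0 -0.0111 0 0.0044 0 -0.0006 0.005" --pt "0 -0.0223 0 0.008 0 -0.0029 0.005" --pt "0 -0.0334 0 0.011 0 -0.0062 0.005" --pt "0 -0.0446 0 0.012 0 -0.0087 0.005" --pt "0 -0.0555 0 0.0123 0 -0.0098 0.005" --pt "0 -0.0665 0 0.0118 0 -0.0097 0.005" --pt "0 -0.0723 0 0.0109 0 -0.011 0.005" --pt "0 -0.0723 0 0.0109 0 -0.011 0.005"

```text
clock: 13.48
eef_pos: [494.1, 225.8, 80.7]
tcp_rot: [-3.13, 0.528, -3.077]
contact_force: [-0.1, -0.8, -2.3]
opening: 0.15
grasp_force: 88.6
```

Run:
```python
from h import *
s=sensors.sense(); print(s["eef_pos"].round(1),s["tcp_rot"].round(3),s["contact_force"].round(1))
img,d,W=cloud("scene"); a=img[150:240,260:350]; img2,_,_=cloud("side"); b=img2[225:300,190:280]
save("in5",np.hstack([cv2.resize(a,(390,390)),cv2.resize(b,(390,390))]))
rel((72,0,72,33),[(72,0,84,33),(72,0,96,33),(72,0,108,32),(72,0,120,31),(72,0,132,30),(72,0,144,29),(72,0,156,28),(72,0,170,27)])
```

```text
[494.1 225.8  80.7] [-3.13   0.528 -3.077] [-0.1 -0.8 -2.3]
(72, 0, 84, 33) [0.0, 0.0, 0.0] [-0.0065, 0.0, -0.0101] tcp [489. 218.  64.]
(72, 0, 96, 33) [0.0, 0.0, 0.0] [-0.0131, 0.0, -0.0201] tcp [489. 218.  76.]
(72, 0, 108, 32) [-0.0, 0.0175, 0.0] [-0.0207, 0.0, -0.0325] tcp [488. 217.  90.]
(72, 0, 120, 31) [-0.0, 0.0349, 0.0] [-0.0283, 0.0, -0.0448] tcp [488. 217. 104.]
(72, 0, 132, 30) [-0.0, 0.0524, 0.0] [-0.036, -0.0, -0.057] tcp [488. 217. 119.]
(72, 0, 144, 29) [-0.0, 0.0698, 0.0] [-0.0437, 0.0, -0.0693] tcp [488. 217. 133.]
(72, 0, 156, 28) [-0.0, 0.0873, -0.0] [-0.0515, -0.0, -0.0816] tcp [487. 217. 148.]
(72, 0, 170, 27) [0.0, 0.1047, 0.0] [-0.0604, 0.0, -0.0954] tcp [487. 217. 164.]
```

View pics/in5.png

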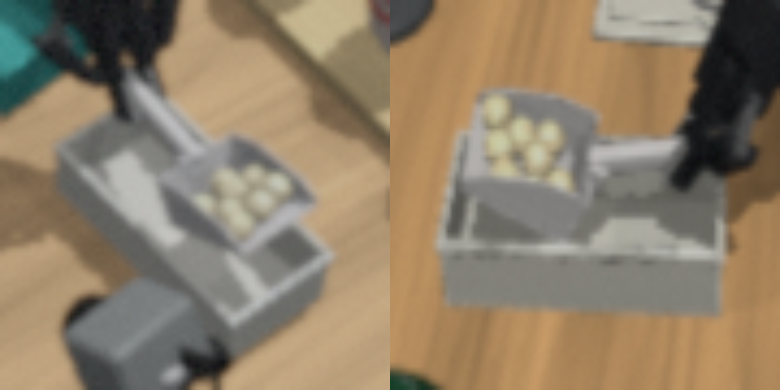

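All eight lumps are in the pan and the tub looks empty. The arm isn't where I commanded it (z 81 instead of 52), so I'll check the joints for a wrist singularity before lifting.

move_arm --pt "0 0 0 0 0 0 0.005"

```text
clock: 13.7
eef_pos: [493.6, 225.2, 79.8]
tcp_rot: [-3.129, 0.526, -3.078]
contact_force: [0.0, -0.8, -2.3]
opening: 0.149
grasp_force: 88.6
```

Run:
```python
from h import *
s=sensors.sense(); print(s["clock"],s["eef_pos"].round(1),s["tcp_rot"].round(3),s["qpos"].round(3),s["qvel"].round(3))
M=R.from_euler("xyz",s["tcp_rot"]).as_matrix()@np.diag([-1.,1,-1]); print("scoop axes",M.round(3).tolist())
```

```text
13.7 [493.6 225.2  79.8] [-3.129  0.526 -3.078] [ 0.593  0.334  2.271 -1.295  0.278  0.183] [-0.001  0.    -0.001 -0.001  0.001  0.001]
scoop axes [[0.863, -0.058, -0.502], [0.055, 0.998, -0.02], [0.503, -0.011, 0.865]]
```

Joint 4 reached its -1.3 limit because the wrist is near singular at this tilt. I'll ease the tilt back to 20° while rising.

Run:
```python
from h import *
rel((72,0,72,33),[(72,0,95.5,31),(72,0,95,29),(72,0,94,27),(72,0,93.5,25),(72,0,94,23),(72,0,95,21),(72,0,98,20),(72,0,102,20)])
```

```text
(72, 0, 95.5, 31) [-0.0, 0.0349, 0.0] [-0.015, 0.0, -0.0242] tcp [488. 217.  80.]
(72, 0, 95, 29) [-0.0, 0.0698, 0.0] [-0.017, 0.0, -0.0282] tcp [488. 217.  84.]
(72, 0, 94, 27) [0.0, 0.1047, 0.0] [-0.019, 0.0, -0.0317] tcp [487. 217.  88.]
(72, 0, 93.5, 25) [-0.0, 0.1396, -0.0] [-0.0213, -0.0, -0.0355] tcp [487. 217.  93.]
(72, 0, 94, 23) [-0.0, 0.1745, -0.0] [-0.0244, 0.0, -0.0401] tcp [487. 217.  98.]
(72, 0, 95, 21) [-0.0, 0.2094, -0.0] [-0.0278, -0.0, -0.045] tcp [487. 217. 104.]
(72, 0, 98, 20) [-0.0, 0.2269, -0.0] [-0.031, -0.0, -0.0495] tcp [488. 217. 110.]
(72, 0, 102, 20) [-0.0, 0.2269, -0.0] [-0.0332, -0.0, -0.0529] tcp [488. 217. 114.]
```

Scaled: 0.14 rad / 3.1416 = 0.0446.

move_arm --pt "0 0.0111 0 -0.015 0 -0.0242 0.005" --pt "0 0.0223 0 -0.017 0 -0.0282 0.005" --pt "0 0.0334 0 -0.019 0 -0.0317 0.005" --pt "0 0.0446 0 -0.0213 0 -0.0355 0.005" --pt "0 0.0446 0 -0.0213 0 -0.0355 0.005" --pt "0 0.0446 0 -0.0213 0 -0.0355 0.005"

```text
clock: 14.45
eef_pos: [493.8, 225.2, 120.9]
tcp_rot: [-3.129, 0.387, -3.079]
contact_force: [-1.3, 0.7, -2.7]
opening: 0.15
grasp_force: 88.5
```

Run:
```python
from h import *
s=sensors.sense(); print(s["eef_pos"].round(1),s["tcp_rot"].round(3),s["qpos"].round(3),s["qvel"].round(3))
```

```text
[493.8 225.2 120.9] [-3.129  0.387 -3.079] [ 0.542  0.248  2.161 -0.458  0.432 -0.699] [ 0.003  0.002  0.005  0.005  0.002 -0.007]
```

Run:
```python
from h import *
rng=np.random.default_rng(0)
def ransac(w,n=3000,t=2.0):
    best=None
    for _ in range(n):
        a,b,c=w[rng.choice(len(w),3,False)]; N=np.cross(b-a,c-a); L=np.linalg.norm(N)
        if L<60: continue
        k=abs((w-a)@(N/L))<t
        if best is None or k.sum()>best.sum(): best=k
    q=w[best]; m=q.mean(0); N=np.linalg.svd(q-m)[2][2]; return best,N,m
for n in("scene","side"):
    Z=np.load(n+".npz"); W=Z["W"]; I=Z["img"].astype(int)
    m=(W[...,2]>258)&(W[...,2]<400)&(np.hypot(W[...,0]-780,W[...,1]-5)<110)&(I.sum(2)>180); w=W[m]
    C=np.array(camera_params(n)["world_from_camera"])[:3,3]
    for i in range(3):
        if len(w)<40: break
        k,N,c=ransac(w); N*=np.sign(N@(C-c)); print(n,k.sum(),"normal",N.round(2),"az",np.degrees(np.arctan2(N[1],N[0])).round(1),"c",c.round(0)); w=w[~k]
s=sensors.sense(); M=R.from_euler("xyz",s["tcp_rot"]).as_matrix(); D=np.diag([-1.,1,-1])
for n in("scene","side"):
    img,d,W=cloud(n); I=img.astype(int)
    lum=(I[...,0]-I[...,2]>20)&(I[...,0]-I[...,2]<75)&(I[...,0]-I[...,1]<16)&(I[...,0]>140)
    L=(W-s["eef_pos"])@M@D-[90,0,-60]; q=L[lum&(abs(L[...,0])<70)&(abs(L[...,1])<60)&(L[...,2]>2)&(L[...,2]<70)]
    print(n,"in scoop",len(q),np.percentile(q,[0,5,50,95,100],axis=0).round(0).tolist())
    t=W-TUB; k=lum&(abs(t[...,0])<100)&(abs(t[...,1])<50)&(W[...,2]>8)&(W[...,2]<45); print("in tub",k.sum())
```

```text
scene 262 normal [0.86 0.12 0.49] az 8.2 c [791.  -0. 336.]
scene 237 normal [-0.49 -0.07  0.87] az -171.8 c [761.  -3. 343.]
scene 117 normal [ 0.14 -0.99  0.03] az -81.8 c [776. -30. 325.]
side 128 normal [-0.1   0.99  0.04] az 96.0 c [765.  30. 324.]
side 107 normal [-0.47 -0.04  0.88] az -174.9 c [758.   0. 342.]
side 34 normal [-0.09  0.95 -0.3 ] az 95.3 c [778.  23. 305.]
scene in scoop 211 [[-46.0, -32.0, 3.0], [-21.0, -27.0, 12.0], [16.0, 1.0, 21.0], [39.0, 33.0, 32.0], [48.0, 38.0, 43.0]]
in tub 0
side in scoop 252 [[-57.0, -40.0, 2.0], [-29.0, -36.0, 11.0], [8.0, -6.0, 22.0], [34.0, 23.0, 31.0], [42.0, 36.0, 56.0]]
in tub 0
```

Run:
```python
from h import *
s=sensors.sense(); M=R.from_euler("xyz",s["tcp_rot"]).as_matrix(); D=np.diag([-1.,1,-1])
pan0=s["eef_pos"]+M@D@np.array([90,0,-45]); F=np.array([560,-25.3,200])
print("pan0",pan0.round(1))
K=[(pan0,3.6,22.),(np.array([pan0[0],pan0[1],205]),3.6,17.),(F+[0,0,4],7.2,15.)]
wps=[]
def seg(a,b,n):
    for i in range(1,n+1):
        t=i/n; t=t*t*(3-2*t); wps.append((a[0]+(b[0]-a[0])*t,a[1]+(b[1]-a[1])*t,a[2]+(b[2]-a[2])*t))
seg(K[0],K[1],16); seg(K[1],K[2],32)
p0,M0=s["eef_pos"],M
for c in range(0,48,8):
    print("call",c//8)
    for pan,y,pt in wps[c:c+8]:
        p,Mt=tcp_of(pan-(tool(y,pt)@D)@np.array([0,0,15]),y,pt)
        rv=R.from_matrix(M0.T@Mt).as_rotvec(); print([float(v) for v in np.r_[rv.round(3),(M0.T@(p-p0)/1000).round(4)]])
    p0,M0=p,Mt
print(p0)
```

```text
pan0 [593.7 231.1 112.9]
call 0
[-0.012, 0.003, -0.0, -0.0005, -0.0006, -0.0012]
[-0.012, 0.006, -0.0, -0.0018, -0.0006, -0.0042]
[-0.012, 0.01, -0.0, -0.0037, -0.0007, -0.0088]
[-0.012, 0.016, -0.0, -0.0061, -0.0008, -0.0147]
[-0.012, 0.022, -0.0, -0.0091, -0.0008, -0.0218]
[-0.012, 0.03, -0.0, -0.0123, -0.0009, -0.0296]
[-0.012, 0.038, -0.0, -0.0159, -0.001, -0.038]
[-0.012, 0.046, -0.001, -0.0195, -0.0012, -0.0467]
call 1
[0.0, 0.008, -0.0, -0.0032, -0.0, -0.0088]
[0.0, 0.016, -0.0, -0.0064, 0.0, -0.0174]
[0.0, 0.023, -0.0, -0.0093, -0.0, -0.0254]
[0.0, 0.03, -0.0, -0.012, -0.0, -0.0325]
[0.0, 0.036, -0.0, -0.0142, -0.0, -0.0386]
[0.0, 0.04, 0.0, -0.0159, -0.0, -0.0432]
[0.0, 0.043, -0.0, -0.017, -0.0, -0.0462]
[-0.0, 0.044, -0.0, -0.0174, -0.0, -0.0473]
call 2
[-0.0, 0.0, -0.0, 0.0001, -0.0007, -0.0]
[-0.0, 0.0, -0.001, 0.0005, -0.0029, -0.0002]
[-0.0, 0.001, -0.001, 0.0011, -0.0064, -0.0004]
[-0.001, 0.001, -0.003, 0.002, -0.0112, -0.0007]
[-0.001, 0.002, -0.004, 0.003, -0.0171, -0.0011]
[-0.002, 0.003, -0.006, 0.0043, -0.024, -0.0015]
[-0.002, 0.004, -0.007, 0.0057, -0.0319, -0
[... 608 characters left out ...]
25]
[-0.003, 0.006, -0.011, 0.0099, -0.0474, -0.0033]
[-0.004, 0.008, -0.014, 0.0123, -0.0586, -0.0041]
[-0.005, 0.009, -0.016, 0.0145, -0.0692, -0.0048]
[-0.005, 0.011, -0.019, 0.0166, -0.0793, -0.0055]
[-0.006, 0.012, -0.021, 0.0186, -0.0888, -0.0062]
call 5
[-0.001, 0.001, -0.002, 0.002, -0.0086, -0.0006]
[-0.001, 0.002, -0.004, 0.0038, -0.0164, -0.0012]
[-0.001, 0.003, -0.005, 0.0054, -0.0233, -0.0017]
[-0.002, 0.004, -0.007, 0.0067, -0.0291, -0.0021]
[-0.002, 0.005, -0.008, 0.0078, -0.0338, -0.0025]
[-0.002, 0.005, -0.009, 0.0086, -0.0373, -0.0027]
[-0.003, 0.005, -0.009, 0.0091, -0.0394, -0.0029]
[-0.003, 0.005, -0.009, 0.0093, -0.0401, -0.0029]
[462.19715278 -37.6553729  224.17294812]
```

Scaled: 0.016 rad / 3.1416 = 0.0051.

move_arm --pt "-0.001 0.001 0 -0.0005 0 -0.0012 0.005" --pt "-0.0019 0.0019 0 -0.0018 -0.0003 -0.0042 0.005" --pt "-0.0029 0.0032 0 -0.0037 -0.0006 -0.0088 0.005" --pt "-0.0038 0.0051 0 -0.0061 -0.0008 -0.0147 0.005" --pt "-0.0038 0.007 0 -0.0091 -0.0008 -0.0218 0.005" --pt "-0.0038 0.0095 0 -0.0123 -0.0009 -0.0296 0.005" --pt "-0.0038 0.0121 0 -0.0159 -0.001 -0.038 0.005" --pt "-0.0038 0.0146 0 -0.0195 -0.0012 -0.0467 0.005"

```text
clock: 15.55
eef_pos: [494.7, 225.2, 172.8]
tcp_rot: [3.141, 0.341, -3.08]
contact_force: [0.9, 0.3, -2.9]
opening: 0.145
grasp_force: 88.5
```

Scaled: 0.044 rad / 3.1416 = 0.014.

move_arm --pt "0 0.0025 0 -0.0032 0 -0.0088 0.005" --pt "0 0.0051 0 -0.0064 0 -0.0174 0.005" --pt "0 0.0073 0 -0.0093 0 -0.0254 0.005" --pt "0 0.0095 0 -0.012 0 -0.0325 0.005" --pt "0 0.0115 0 -0.0142 0 -0.0386 0.005" --pt "0 0.0127 0 -0.0159 0 -0.0432 0.005" --pt "0 0.0137 0 -0.017 0 -0.0462 0.005" --pt "0 0.014 0 -0.0174 0 -0.0473 0.005"

```text
clock: 16.55
eef_pos: [495.3, 225.1, 222.5]
tcp_rot: [3.141, 0.297, -3.08]
contact_force: [-0.2, -1.2, -2.4]
opening: 0.148
grasp_force: 88.5
```

```bash
cat > chk.py <<'E'
from h import *
s=sensors.sense(); M=R.from_euler("xyz",s["tcp_rot"]).as_matrix(); D=np.diag([-1.,1,-1])
print(s["clock"],s["eef_pos"].round(1),s["tcp_rot"].round(3),s["qpos"].round(2),"pan",(s["eef_pos"]+M@D@np.array([90,0,-45])).round(1))
for n in("scene","side"):
    img,d,W=cloud(n); I=img.astype(int)
    lum=(I[...,0]-I[...,2]>20)&(I[...,0]-I[...,2]<75)&(I[...,0]-I[...,1]<16)&(I[...,0]>140)
    L=(W-s["eef_pos"])@M@D-[90,0,-60]; q=L[lum&(abs(L[...,0])<70)&(abs(L[...,1])<60)&(L[...,2]>2)&(L[...,2]<70)]
    print(n,"in scoop",len(q),np.percentile(q,[5,50,95],axis=0).round(0).tolist() if len(q) else "")
    t=W-TUB; k=lum&(abs(t[...,0])<100)&(abs(t[...,1])<50)&(W[...,2]>8)&(W[...,2]<45); print("in tub",k.sum())
    G=(abs(I[...,0]-I[...,2])<45)&(L[...,2]>2)&(L[...,2]<36)&(L[...,0]>-46)&(L[...,0]<60)&(abs(L[...,1])<60); print("scoop pts",np.percentile(L[G],[3,97],axis=0).round(0).tolist())
E
python3 chk.py
```

```text
16.55 [495.3 225.1 222.5] [ 3.141  0.297 -3.08 ] [ 0.5   0.11  2.01 -0.18  0.76 -1.02] pan [594.3 231.2 205.8]
scene in scoop 232 [[-20.0, -28.0, 12.0], [15.0, -1.0, 20.0], [37.0, 26.0, 26.0]]
in tub 0
scoop pts [[-37.0, -39.0, 3.0], [41.0, 36.0, 33.0]]
side in scoop 233 [[-30.0, -32.0, 10.0], [6.0, -7.0, 21.0], [35.0, 26.0, 29.0]]
in tub 0
scoop pts [[-37.0, -37.0, 3.0], [37.0, 39.0, 34.0]]
```

Scaled: -0.009 rad / 3.1416 = -0.0029.

move_arm --pt "0 0 0 0.0001 -0.0007 0 0.005" --pt "0 0 -0.0003 0.0005 -0.0029 -0.0002 0.005" --pt "0 0.0003 -0.0003 0.0011 -0.0064 -0.0004 0.005" --pt "-0.0003 0.0003 -0.001 0.002 -0.0112 -0.0007 0.005" --pt "-0.0003 0.0006 -0.0013 0.003 -0.0171 -0.0011 0.005" --pt "-0.0006 0.001 -0.0019 0.0043 -0.024 -0.0015 0.005" --pt "-0.0006 0.0013 -0.0022 0.0057 -0.0319 -0.002 0.005" --pt "-0.001 0.0016 -0.0029 0.0072 -0.0406 -0.0026 0.005"

```text
clock: 17.65
eef_pos: [490.0, 183.5, 222.8]
tcp_rot: [3.141, 0.292, -3.07]
contact_force: [-0.4, -0.5, -2.8]
opening: 0.149
grasp_force: 88.5
```

Scaled: -0.021 rad / 3.1416 = -0.0067.

move_arm --pt "-0.0003 0.0003 -0.0006 0.0018 -0.0095 -0.0006 0.005" --pt "-0.0003 0.001 -0.0016 0.0037 -0.0196 -0.0013 0.005" --pt "-0.0006 0.0013 -0.0022 0.0057 -0.0304 -0.002 0.005" --pt "-0.001 0.0019 -0.0032 0.0078 -0.0416 -0.0027 0.005" --pt "-0.0013 0.0022 -0.0038 0.01 -0.0531 -0.0035 0.005" --pt "-0.0013 0.0029 -0.0048 0.0122 -0.065 -0.0043 0.005" --pt "-0.0016 0.0032 -0.0057 0.0144 -0.077 -0.0051 0.005" --pt "-0.0019 0.0038 -0.0067 0.0167 -0.0892 -0.0059 0.005"

```text
clock: 18.65
eef_pos: [478.7, 93.0, 223.6]
tcp_rot: [3.141, 0.28, -3.048]
contact_force: [0.1, -0.1, -2.9]
opening: 0.15
grasp_force: 88.5
```

Scaled: -0.021 rad / 3.1416 = -0.0067.

move_arm --pt "-0.0003 0.0006 -0.001 0.0025 -0.0121 -0.0008 0.005" --pt "-0.0006 0.001 -0.0019 0.005 -0.0241 -0.0017 0.005" --pt "-0.0006 0.0016 -0.0025 0.0075 -0.0359 -0.0025 0.005" --pt "-0.001 0.0019 -0.0035 0.0099 -0.0474 -0.0033 0.005" --pt "-0.0013 0.0025 -0.0045 0.0123 -0.0586 -0.0041 0.005" --pt "-0.0016 0.0029 -0.0051 0.0145 -0.0692 -0.0048 0.005" --pt "-0.0016 0.0035 -0.006 0.0166 -0.0793 -0.0055 0.005" --pt "-0.0019 0.0038 -0.0067 0.0186 -0.0888 -0.0062 0.005"

```text
clock: 19.65
eef_pos: [467.5, 2.9, 224.3]
tcp_rot: [3.141, 0.268, -3.026]
contact_force: [0.1, -0.1, -2.4]
opening: 0.146
grasp_force: 88.5
```

Scaled: -0.009 rad / 3.1416 = -0.0029.

move_arm --pt "-0.0003 0.0003 -0.0006 0.002 -0.0086 -0.0006 0.005" --pt "-0.0003 0.0006 -0.0013 0.0038 -0.0164 -0.0012 0.005" --pt "-0.0003 0.001 -0.0016 0.0054 -0.0233 -0.0017 0.005" --pt "-0.0006 0.0013 -0.0022 0.0067 -0.0291 -0.0021 0.005" --pt "-0.0006 0.0016 -0.0025 0.0078 -0.0338 -0.0025 0.005" --pt "-0.0006 0.0016 -0.0029 0.0086 -0.0373 -0.0027 0.005" --pt "-0.001 0.0016 -0.0029 0.0091 -0.0394 -0.0029 0.005" --pt "-0.001 0.0016 -0.0029 0.0093 -0.0401 -0.0029 0.005"

```text
clock: 20.65
eef_pos: [462.6, -37.4, 224.6]
tcp_rot: [3.14, 0.263, -3.017]
contact_force: [0.9, 0.3, -2.9]
opening: 0.152
grasp_force: 88.5
```

```bash
python3 chk.py
python3 - <<'E'
from h import *
D=np.diag([-1.,1,-1]); F=np.array([560,-25.3,200])
for pt in(13,11,9,7,6):
    p,M=tcp_of(F-(tool(7.2,pt)@D)@np.array([0,0,15]),7.2,pt); goto(p,M)
E
```

```text
20.65 [462.6 -37.4 224.6] [ 3.14   0.263 -3.017] [-0.13 -0.03  2.14  0.1   0.77 -1.89] pan [560.4 -25.1 204.5]
scene in scoop 301 [[-26.0, -27.0, 12.0], [14.0, -0.0, 21.0], [36.0, 29.0, 39.0]]
in tub 0
scoop pts [[-38.0, -38.0, 3.0], [40.0, 35.0, 34.0]]
side in scoop 133 [[-30.0, -33.0, 7.0], [10.0, -4.0, 21.0], [36.0, 33.0, 29.0]]
in tub 0
scoop pts [[-37.0, -38.0, 3.0], [38.0, 39.0, 34.0]]
row [0.0013, 0.0361, -0.0014] [-0.0001, -0.0003, 0.001] | deg 2.1 mm 1.1
row [0.0013, 0.071, -0.0014] [-0.0018, -0.0003, -0.002] | deg 4.1 mm 2.7
row [0.0013, 0.1059, -0.0013] [-0.0036, -0.0003, -0.005] | deg 6.1 mm 6.2
row [0.0013, 0.1408, -0.0013] [-0.0056, -0.0003, -0.0079] | deg 8.1 mm 9.7
row [0.0013, 0.1583, -0.0013] [-0.0066, -0.0003, -0.0094] | deg 9.1 mm 11.5
```

Next I'll lower the tilt gently to about 6° and let the scoop settle.

Scaled: 0.071 rad / 3.1416 = 0.0226.

move_arm --pt "0 0.0057 0 0 0 0.0005 0.005" --pt "0 0.0143 0 -0.0005 0 0.0003 0.005" --pt "0 0.0226 0 -0.0018 0 -0.002 0.005" --pt "0 0.0337 0 -0.0036 0 -0.005 0.005" --pt "0 0.0449 0 -0.0056 0 -0.0079 0.005" --pt "0 0.0503 0 -0.0066 0 -0.0094 0.005" --pt "0 0.0503 0 -0.0066 0 -0.0094 0.005" --pt "0 0.0503 0 -0.0066 0 -0.0094 0.005"

```text
clock: 21.75
eef_pos: [466.2, -36.8, 235.1]
tcp_rot: [3.14, 0.105, -3.017]
contact_force: [-0.1, -0.4, -1.9]
opening: 0.152
grasp_force: 88.5
```

move_arm --pt "0 0 0 0 0 0 0.005" --pt "0 0 0 0 0 0 0.005" --pt "0 0 0 0 0 0 0.005" --pt "0 0 0 0 0 0 0.005"

```text
clock: 22.25
eef_pos: [466.5, -36.9, 235.4]
tcp_rot: [3.14, 0.105, -3.017]
contact_force: [-0.1, 0.1, -2.4]
opening: 0.152
grasp_force: 88.5
```

```bash
python3 chk.py
```

```text
22.25 [466.5 -36.9 235.4] [ 3.14   0.105 -3.017] [-0.1   0.04  2.02  0.03  0.98 -1.81] pan [559.9 -25.1 200.1]
scene in scoop 308 [[-28.0, -26.0, 12.0], [11.0, 1.0, 21.0], [35.0, 30.0, 34.0]]
in tub 0
scoop pts [[-37.0, -38.0, 3.0], [41.0, 35.0, 34.0]]
side in scoop 130 [[-33.0, -34.0, 9.0], [11.0, -9.0, 21.0], [34.0, 25.0, 27.0]]
in tub 0
scoop pts [[-36.0, -38.0, 3.0], [37.0, 39.0, 34.0]]
```

The pan is at the focus, tilted nose-up 6°, with its heading matching the camera's. The lumps are all in the pan and steady, so I'm handing in.

```bash
python3 -c "
from rig import order
print(order.sign_off())"
```

```text
the job is handed in; nothing more can be done
None
```

I handed the job in with the scoop held still at the camera's focus, open end to the camera and 6° nose-up. As far as I could measure, all eight lumps are in the pan, with none left in the tub; the sign-off gave no verdict.

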